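# Route two tablet tubes through the two-way sorter

### The arm

A 6-joint arm with a two-finger parallel gripper is mounted at the origin on a cart in front of the work surface, level with it; the furniture and walls round the work are solid. World frame = base frame: x ahead of the robot, y to its left, z up, the work surface at z = 0. Lengths are in mm, angles in degrees, forces in N, time in s.
With the tool pointing down it reaches from about 350 to 850 mm from the base axis. Payload 8.1 kg.
Tool frame: the origin (TCP) lies on the front face of the gripper's body, between the roots of the fingers; the fingertips stand r.finger_overhang ahead of it and the grasp point (between the pads) lies 54 mm ahead of it (r.finger_overhang is the distance from the TCP to the fingertips, in mm); y points along the fingers, z is the direction in which the jaws open and shut, and the axes are right-handed (so a half turn about y gives the same grasp; the last joint's range is limited). The gripper opens to 85 mm and grips with 20 to 120 N. Pads are 22 mm wide; open, the fingers measure 114 mm over their backs; the gripper's body (76 mm by 85 mm) begins 54 mm behind the grasp point. The pads swing forward as they close: fully open they stand 13 mm farther back than shut.
Start: joints at [68.388, 7.471, 85.268, -0, 87.261, -4.893], TCP at [172.584, 574.648, 303.892] pointing down, gripper open.
Joint ranges: [-169.43, 169.43], [-51.17, 129.36], [1.28, 143.12], [-76.62, 256.62], [0, 156.53], [-152.29, 152.29]. Speed limits (degrees/s): [136.94, 136.94, 159.86, 180, 180, 180].

### API

Orientations are given as [roll, pitch, yaw] about the fixed x, y, z axes, in that order (R = Rz(yaw) Ry(pitch) Rx(roll)).
In Python, from bench import r gives the robot as it stands. The module is installed in compiled form; this text tells all that it offers.
- The arm moves only by the tool arm_command, never from a script. Its argument "increments" is a list of rows, each a list of 6 numbers: the shift along the tool's x, y, z in m, then the turn, a rotation vector about the tool's x, y, z in rad. In form: [[tx, ty, tz, wx, wy, wz], ...]. A call has exactly 10 rows; each row is the pose to reach, as a shift and turn from the pose commanded when the call began, along the tool's axes at that moment; what a row does not reach only later rows make up. A row lasts 1/8 s, in which the tool goes at most 62.5 mm and 10.7 degrees, less where a joint would pass 70% of its speed; a pose out of reach is approached as far as the arm can. A call with a gripper value outside its range is refused whole. "jaw" is the gripper's target within -1 to 1 (shut at 1, half-way at 0, fully open at -1), set as the call begins (left out, the last holds). The fingers move at their own pace and stop on an object; "force" is the grip in N (left out, the last holds). Time passes only in rows, so rows that repeat a pose let the fingers close, or fill a call up. It gives the time, the measured TCP pose, the force and the opening at its end, in the units of the state.
- r.sense(): the state, without advancing time (a new reading comes with each control period).
- r.snapshot(name): name is "side" or "top"; returns the picture (480x640x3 uint8, red, green, blue); there is no depth.
- r.camera_model(name): a dict with "intrinsics" (3x3 intrinsics, pixels), "cam_to_world" (4x4, takes a point from camera to world coordinates). Camera axes: x right, y down, z forward; pixel columns grow to the right and rows downward; lengths in mm; the calibration is good to about 2 mm. A picture is of the moment at which its call begins. camera_model takes no time and is no camera call.
- r.hand_in(): hands the job in, once; it reports no verdict.
Trained networks look in the newest picture that a camera, given by its name, has taken for a name from the list of things; names that differ only in an ending like _2 or _b are one class to them, and where a whole thing is asked for, a point or a joint stands for the part that bears it (a point fixed in the world has none). Each returns a list of dicts, best first, with "conf" (0 to 1); they miss things now and then, are a little off and sometimes report something else, mostly with a low value. They report only what shows in the picture. A call takes as long as a camera call.
- r.trace(camera, target): "mask" (480x640 bool, what is visible of it) and "position" ([column, row] in pixels, amid what is visible of it).
- r.spot_point(camera, target): "position" ([column, row] in pixels: a listed point, or the origin of a listed thing).
The state is a dict: "time": time; "joint_pos": joint angles; "qd": joint speeds; "joint_efforts": joint torques, N m; "tool_pos": TCP position; "tcp_rot": TCP orientation; "ft_force": force on the tool from outside, world axes, zero at the start; "wrist_torque": the same for the moment, N m; "finger_gap": finger opening in mm.
Only numpy, scipy, OpenCV 4.12 (cv2) and the standard library are available. Lean on these libraries where they do the work, as an engineer would, in place of code of your own. Each camera call takes 0.05 s, during which the arm holds its last target.

### The job

Sort the two tablet tubes through the two-way sorter, blue one first: swing the lever fully over towards the white enamel tray, then take the blue tube from the sloping rack (reaching in at a slant under its canopy), lower it into the hopper and let go so that it rolls into that tray and comes to rest there. Then swing the lever fully over to the steel box and send the orange tube through the hopper into the box in the same way. The sorter tips towards the side its lever leans to; leave the jars, gel bottle, stapler and packets where they are.

Things in the scene. Friction and masses are not known exactly. Their poses are not given: they have to be found in the camera images.
- sorter: Fixed two-way sorter, 155 x 240 x 219 mm. Stands on the grey work board, whose top is 80 mm above the table. Origin: centre of its underside. Its x axis points away from the robot (lever on the front, at -x), y left, z up; yaw within 0.15 rad. Funnel hopper on top; under it a plate fixed to the lever tips to +y or -y, and a chute on each side leads into the tray there; a 75 mm end stop stands 300 mm out on each side.
- hopper_mouth (a point): Centre of the hopper's mouth at rim level, 215 mm above the board. Mouth 144 mm along the sorter's x, 150 mm along y; the y sides slope in to a throat 64 mm wide 40 mm below the rim. Lay a tube in level, along the sorter's x axis, and let go with its axis at most 25 mm above the rim: it rolls through by itself. The lever knob is in front, up to 50 mm above the rim.
- diverter (a joint): Angle of lever and tipping plate, rad: 0 = lever upright (starts within 0.12 of it), +0.5 = leaning fully to the sorter's +y (tubes roll to +y), -0.5 = fully to -y. Set when beyond 0.36 either way. Stays where it is left; takes about 1.8 N at the knob. Pivot: line along the sorter's x axis, 110 mm above the board.
- lever_knob (a point): Centre of the black ball knob, 28 mm in diameter, at the top of the lever: 140 mm from the pivot, 98 mm in front (-x) of the sorter's centre; 250 mm above the board when upright. Stem: 10 mm rod. It moves in an arc in the sorter's y-z plane and can be pinched from above, fingers closing along the sorter's y.
- enamel_tray: Fixed white enamel tray with a blue rim, 263 (x) x 193 (y) x 29 mm, for the blue tube; stands at the end of one of the two chutes, left or right. Origin: centre of its underside; axes as the sorter's.
- steel_box: Fixed open bare-metal steel box, 241 (x) x 177 (y) x 43 mm, for the orange tube; stands at the end of the other chute. Origin: centre of its underside; axes as the sorter's.
- tube_rack: Fixed sloping rack, wood with grey saddles, 190 x 200 x 223 mm. Origin: on the board's top, below the middle between the tubes. x axis away from the robot (yaw -0.75 to -0.3 rad), y left. Tubes lie at y = +55 and -55 mm, rising to +x at 30 degrees, centres 100 mm above the board, low end on a stop. V saddles 40 mm either side of the tube's centre leave its middle 65 mm free; board 45 mm under the axis.
- canopy_edge (a point): Middle of the front edge of the rack's flat canopy, 7.5 mm on the robot's side of the tube centres and 220 mm above the board (underside 217 mm); it covers the rack from there back to the wall at x = +111 mm. Reach in from the robot's side, tool tilted 30 to 45 degrees, pointing forward and down. Lift a tube 40 mm square to the slope, then draw it back to -x 80 mm or more before going up.
- blue_tube_center (a point): Middle of the axis of the blue tube with a white cap (cylinder 34 mm in diameter, 110 mm long, 60 to 125 g). Its x axis runs along the tube towards the white cap, which is at the upper end in the rack. Either rack place.
- orange_tube_center (a point): Middle of the axis of the orange tube with a white cap, otherwise the same as the blue tube, in the other rack place.
- packet_c: Bystander, leave alone: tan paper packet 80x102x44 mm. Origin: centre of its underside.
- jar_a: Bystander, leave alone: jar with black lid 79 mm across, 154 mm high. Origin: centre of its underside.
- gel_bottle: Bystander, leave alone: pump bottle of pink hand gel 57x62x176 mm. Origin: centre of its underside.
- stapler: Bystander, leave alone: stapler with blue top 33x128x42 mm. Origin: centre of its underside.

How it is judged (in metres and radians):
On the way, in this order (a step that is already met when the one before it is completed fails the run):
1. the lever leans fully to the side of the enamel tray while both tubes still lie in the rack (((y of enamel_tray in the frame of sorter above 0 m and value of joint diverter above 0.36 rad) or (y of enamel_tray in the frame of sorter below 0 m and value of joint diverter below -0.36 rad)) and distance of each of blue_tube_center, orange_tube_center from where it was at the start of the episode below 0.02 m), for 0.2 s.
2. the blue tube is in the hopper with the lever still set to the enamel tray (x of blue_tube_center in the frame of sorter between -0.045 and 0.045 m and y of blue_tube_center in the frame of sorter between -0.075 and 0.075 m and z of blue_tube_center in the frame of sorter between 0.1 and 0.245 m and ((y of enamel_tray in the frame of sorter above 0 m and value of joint diverter above 0.36 rad) or (y of enamel_tray in the frame of sorter below 0 m and value of joint diverter below -0.36 rad))).
3. the blue tube has rolled into the enamel tray (x of blue_tube_center in the frame of enamel_tray between -0.12 and 0.12 m and y of blue_tube_center in the frame of enamel_tray between -0.085 and 0.085 m and z of blue_tube_center in the frame of enamel_tray between 0 and 0.05 m), for 0.05 s.
4. the lever leans fully to the side of the steel box while the orange tube still lies in the rack (((y of steel_box in the frame of sorter above 0 m and value of joint diverter above 0.36 rad) or (y of steel_box in the frame of sorter below 0 m and value of joint diverter below -0.36 rad)) and distance of orange_tube_center from where it was at the start of the episode below 0.02 m), for 0.2 s.
5. the orange tube is in the hopper with the lever still set to the steel box (x of orange_tube_center in the frame of sorter between -0.045 and 0.045 m and y of orange_tube_center in the frame of sorter between -0.075 and 0.075 m and z of orange_tube_center in the frame of sorter between 0.1 and 0.245 m and ((y of steel_box in the frame of sorter above 0 m and value of joint diverter above 0.36 rad) or (y of steel_box in the frame of sorter below 0 m and value of joint diverter below -0.36 rad))).
At the end, for the whole second after the job is handed in: The blue tube lies in the white enamel tray and the orange tube in the steel box (each tube's centre within the tray's inner outline and less than 50 mm above its underside), both at rest (under 50 mm/s) and released (all of step 3 and x of orange_tube_center in the frame of steel_box between -0.11 and 0.11 m and y of orange_tube_center in the frame of steel_box between -0.078 and 0.078 m and z of orange_tube_center in the frame of steel_box between 0 and 0.05 m and linear speed of each of blue_tube, orange_tube below 0.05 m/s and contact force between each of blue_tube, orange_tube and the fingers below 0.1 N); the robot touches nothing.
It fails at once if a bystander (packet, jar, gel bottle or stapler) is shifted by more than 30 mm (distance of any of packet_c, jar_a, gel_bottle, stapler from where it was at the start of the episode above 0.03 m).
It also fails if it takes over 72 s, if anything falls off the work surface, if the arm or the gripper's body presses on something with over 40 N, if the wrist force passes 120 N, or if a joint passes its speed limit or range.

## Working session

There is one attempt and no reset: what is moved stays moved. The work goes in short steps, Python scripts to look and compute and a tool call to move; the robot and the scene stay as the last step left them, time stands still between calls to the robot, and variables do not carry over. Pictures are saved under pics/ and viewed, and the job is handed in when it is done.

Besides the shell and the picture viewer there is one more tool, called after "Call:" as name(argument=value, ...), one argument or row to a line, values as JSON. arm_command: Moves the arm, as the interface text tells. Its arguments: {"type":"object","properties":{"increments":{"type":"array","items":{"type":"array","items":{"type":"number"}}},"jaw":{"type":"number"},"force":{"type":"number"}},"required":["increments"]}

```bash
mkdir -p pics; ls; python3 - <<'E'
from bench import r
import cv2
print(r.sense()); print(r.finger_overhang)
for n in ("side","top"):
    im=r.snapshot(n); cv2.imwrite(f"pics/{n}0.png",im[:,:,::-1])
    m=r.camera_model(n); print(n,m)
print(r.sense()["time"])
E
```

```text
pics
{'time': 0.0, 'joint_pos': array([ 6.83888920e+01,  7.51514773e+00,  8.53318525e+01,  7.62824762e-04,
        8.72616086e+01, -4.89365530e+00]), 'qd': array([ 0.07691353,  0.01277385,  0.13856355, -0.03492121,  0.03810246,
       -0.01236417]), 'joint_efforts': array([ 5.38456407e-04, -5.69392884e+01, -5.00563216e+01, -6.60617434e-05,
        1.46046866e-02, -2.02289641e-05]), 'tool_pos': array([172.412457  , 574.2434645 , 302.81923427]), 'tcp_rot': array([-9.01081480e+01,  1.00241513e-02, -1.67174994e+01]), 'ft_force': array([ 0.56377251,  0.14802983, -0.52324508]), 'wrist_torque': array([-0.00252818,  0.00072681, -0.00490022]), 'finger_gap': 85.28205010404217}
72.6
side {'intrinsics': array([[528.93066215,   0.        , 317.55488429],
       [  0.        , 528.93066215, 234.12844388],
       [  0.        ,   0.        ,   1.        ]]), 'cam_to_world': array([[ 1.98924709e-01, -5.75221061e-01,  7.93441675e-01,
        -6.35665543e+02],
       [-9.79936382e-01, -1.06509501e-01,  1.68464873e-01,
        -3.52601791e+02],
       [-1.23954664e-02, -8.11034190e-01, -5.84867417e-01,
         1.09041784e+03],
       [ 0.00000000e+00,  0.00000000e+00,  0.00000000e+00,
         1.00000000e+00]])}
top {'intrinsics': array([[477.42152315,   0.        , 319.00151478],
       [  0.        , 477.42152315, 236.65897609],
       [  0.        ,   0.        ,   1.        ]]), 'cam_to_world': array([[-2.76486306e-01, -9.17595282e-01,  2.85612013e-01,
         9.83777463e+01],
       [-9.61009040e-01,  2.65264288e-01, -7.80799809e-02,
         1.03899581e+01],
       [-4.11684502e-03, -2.96063771e-01, -9.55159303e-01,
         1.85069642e+03],
       [ 0.00000000e+00,  0.00000000e+00,  0.00000000e+00,
         1.00000000e+00]])}
0.1
```

View pics/side0.png

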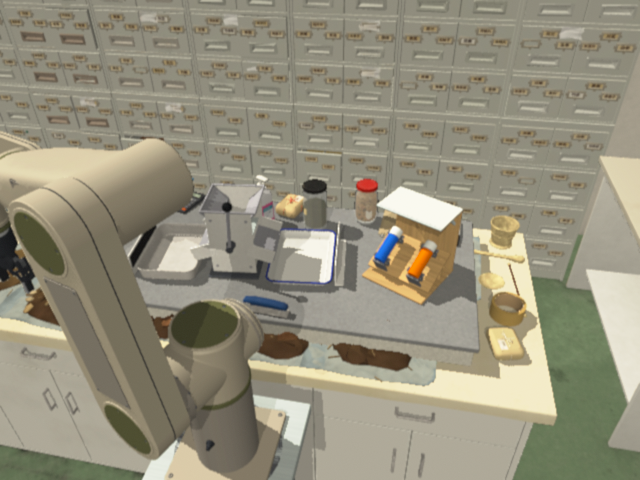

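View pics/top0.png

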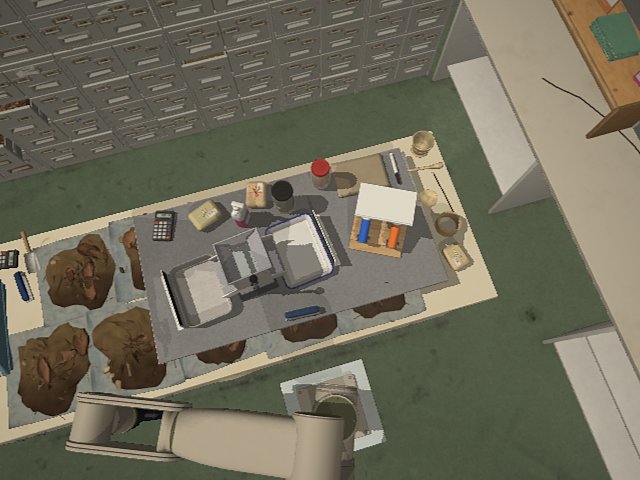

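Both cameras show the sorter (side ~235,230; top ~243,262). The enamel tray is to its right (-y) and the steel box to its left (+y). The rack is on the right, with blue on its left place and orange on its right place.

```bash
cat > h.py <<'E'
from bench import r
import numpy as np, cv2
from scipy.spatial.transform import Rotation as Ro
from scipy.optimize import least_squares
def proj(n,P):
    m=r.camera_model(n);T=np.linalg.inv(m["cam_to_world"]);P=np.atleast_2d(P)
    c=P@T[:3,:3].T+T[:3,3]; p=c@m["intrinsics"].T; return p[:,:2]/p[:,2:]
def ray(n,uv):
    m=r.camera_model(n);d=np.linalg.inv(m["intrinsics"])@[uv[0],uv[1],1];d=m["cam_to_world"][:3,:3]@d
    return m["cam_to_world"][:3,3],d/np.linalg.norm(d)
def atz(n,uv,z):
    o,d=ray(n,uv);return o+d*(z-o[2])/d[2]
def tri(a,b):
    o1,d1=ray("side",a);o2,d2=ray("top",b)
    A=np.c_[d1,-d2];s=np.linalg.lstsq(A,o2-o1,rcond=None)[0];p,q=o1+s[0]*d1,o2+s[1]*d2
    return (p+q)/2,np.linalg.norm(p-q)
E
python3 - <<'E'
from h import *
np.set_printoptions(precision=1,suppress=True)
r.snapshot("side");r.snapshot("top")
for t in ["sorter","hopper_mouth","lever_knob","enamel_tray","steel_box","tube_rack","canopy_edge","blue_tube_center","orange_tube_center"]:
    a=r.spot_point("side",t);b=r.spot_point("top",t)
    print(t,[(np.array(x["position"]),round(x["conf"],2)) for x in a[:2]],[(np.array(x["position"]),round(x["conf"],2)) for x in b[:2]])
    if a and b: print("   ",*tri(a[0]["position"],b[0]["position"]))
print(r.sense()["time"])
E
```

```text
sorter [(array([239.3, 256.9]), 0.56)] [(array([251. , 268.1]), 0.57), (array([362.6, 227. ]), 0.28)]
    [579.2 151.9  76. ] 5.655241040562109
hopper_mouth [(array([230.9, 194.9]), 0.67), (array([180.8, 254.2]), 0.41)] [(array([244.9, 255.3]), 0.8)]
    [562.3 144.4 312.7] 9.707586238065709
lever_knob [(array([228.2, 209.6]), 0.6)] [(array([254.2, 278.9]), 0.65)]
    [476.6 127.9 319.1] 2.0583847123794237
enamel_tray [(array([300.5, 260.1]), 0.76), (array([178.4, 255.9]), 0.36)] [(array([298.2, 251.5]), 0.86)]
    [591.6 -39.3  81.4] 3.518500575896082
steel_box [(array([176.1, 256.3]), 0.75)] []
tube_rack [(array([405.3, 281.2]), 0.72)] [(array([378. , 236.9]), 0.86), (array([297.9, 251.1]), 0.28)]
    [ 566.8 -357.4   67.8] 1.6678395682252527
canopy_edge [(array([403.8, 217.9]), 0.6)] [(array([385.3, 218.2]), 0.55)]
    [ 560.7 -344.8  297.3] 19.316704756812438
blue_tube_center [(array([425.1, 262.5]), 0.75), (array([387.5, 245.2]), 0.6)] [(array([365.6, 226.4]), 0.66)]
    [ 624.7 -365.9   85.6] 91.43070898686022
orange_tube_center [(array([422.4, 258.3]), 0.89), (array([403.7, 278.6]), 0.62)] [(array([395.2, 230.9]), 0.68), (array([203.9, 290.3]), 0.51)]
    [ 540.8 -399.2  180.5] 3.9921881619971296
1.1
```

```bash
python3 - <<'E'
import cv2
a=cv2.imread("pics/side0.png")[165:315,130:490];cv2.imwrite("pics/sc.png",cv2.resize(a,None,fx=2.2,fy=2.2,interpolation=cv2.INTER_CUBIC))
a=cv2.imread("pics/top0.png")[170:340,150:430];cv2.imwrite("pics/tc.png",cv2.resize(a,None,fx=2.8,fy=2.8,interpolation=cv2.INTER_CUBIC))
E
```

```text
(no output)
```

View pics/sc.png

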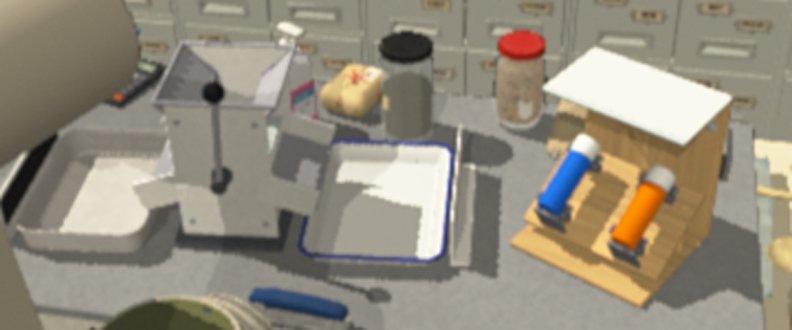

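View pics/tc.png

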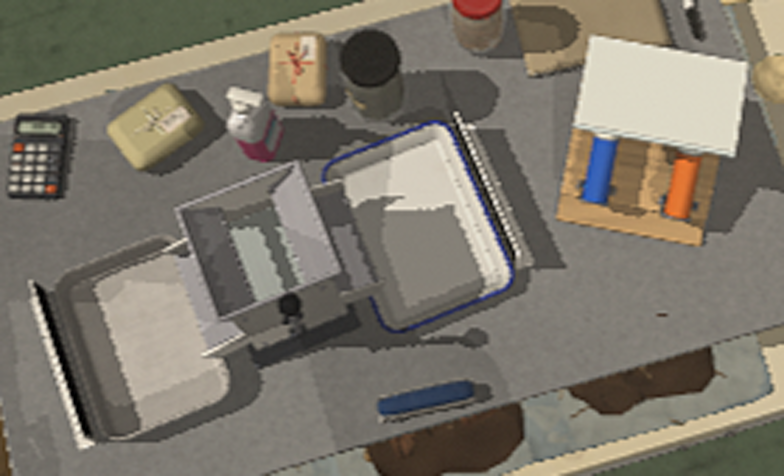

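```bash
python3 - <<'E'
from h import *
np.set_printoptions(precision=1,suppress=True)
T=np.array([[178,210],[298,163],[340,272],[222,318]])/2.8+[150,170]
S=np.array([[180,42],[298,45],[270,105],[153,103]])/2.2+[130,165]
for n,A in (("top",T),("side",S)):
    P=np.array([atz(n,u,295) for u in A]);print(n,P,P.mean(0),np.linalg.norm(P-np.roll(P,-1,0),axis=1))
    for a,b in((0,3),(1,2)): d=P[a]-P[b];print("yaw x",np.degrees(np.arctan2(d[1],d[0])))
    for a,b in((0,1),(3,2)): d=P[a]-P[b];print("yaw y",np.degrees(np.arctan2(-d[0],d[1])))
for a,b in zip(S,T): print(*tri(a,b))
# rack: tubes at z=180
for t,s,tp in (("blue",(568,177),(600,170)),("orange",(641,210),(683,185))):
    a=np.array(s)/2.2+[130,165];b=np.array(tp)/2.8+[150,170];print(t,a,b,*tri(a,b))
# canopy corners (top surface z~303): front-left, front-right
for s,tp in (((545,88),(574,124)),((694,137),(738,155)),((732,97),(748,62)),((598,47),(592,36))):
    a=np.array(s)/2.2+[130,165];b=np.array(tp)/2.8+[150,170];print("canopy",*tri(a,b),atz("side",a,303),atz("top",b,303))
E
```

```text
top [[634.5 235.4 295. ]
 [652.4  81.1 295. ]
 [505.1  65.7 295. ]
 [489.7 213.8 295. ]] [570.4 149.  295. ] [155.3 148.  148.9 146.4]
yaw x 8.500984165431008
yaw x 5.9894770606707315
yaw y 6.605732531186976
yaw y 5.939160507390534
side [[635.5 236.4 295. ]
 [656.3  76.8 295. ]
 [509.1  70.6 295. ]
 [487.  215.9 295. ]] [572.  149.9 295. ] [160.9 147.3 147.  149.9]
yaw x 7.859487927357526
yaw x 2.431894113860484
yaw y 7.441485969101277
yaw y 8.639913257151129
[634.1 235.5 295.9] 0.4662698845944049
[653.   78.6 296.2] 5.461388131974628
[503.4  66.9 299.5] 2.918776547101563
[489.3 215.3 293.9] 3.113459376339254
blue [388.2 245.5] [364.3 230.7] [ 573.5 -295.7  184.7] 8.320187200152075
orange [421.4 260.5] [393.9 236.1] [ 523.5 -392.1  184.2] 5.355799960239991
canopy [ 606.7 -259.6  296.3] 1.8979046979822178 [ 596.8 -261.2  303. ] [ 604.3 -257.5  303. ]
canopy [ 509.2 -439.5  310.3] 7.709295050633229 [ 522.2 -444.1  303. ] [ 510.3 -437.7  303. ]
canopy [ 623.3 -490.6  299.8] 1.5031539511390493 [ 617.7 -489.3  303. ] [ 622.4 -490.3  303. ]
canopy [ 711.6 -316.8  300.7] 4.310864431555044 [ 709.  -318.9  303. ] [ 710.  -314.2  303. ]
```

```bash
cat > fit.py <<'E'
from h import *
np.set_printoptions(precision=1,suppress=True)
def rackpts(p,L):
    c,s=np.cos(p[2]),np.sin(p[2]);L=np.atleast_2d(np.array(L,float))
    return np.c_[p[0]+c*L[:,0]-s*L[:,1],p[1]+s*L[:,0]+c*L[:,1],80+L[:,2]]
can=[[-7.5,100,222],[-7.5,-100,222],[111,-100,222],[111,100,222]]
if __name__=="__main__":
    s=np.array([[545,88],[694,137],[732,97],[598,47]])/2.2+[130,165]
    t=np.array([[574,124],[738,155],[748,62],[592,36]])/2.8+[150,170]
    tubes=[[0,55,100],[0,-55,100]]
    st=np.array([[387.5,245.2],[422.4,258.3]]);tt=np.array([[365.6,226.4],[395.2,230.9]])
    def f(p,w=1):
        return np.r_[(proj("side",rackpts(p,can))-s).ravel(),(proj("top",rackpts(p,can))-t).ravel(),w*(proj("side",rackpts(p,tubes))-st).ravel(),w*(proj("top",rackpts(p,tubes))-tt).ravel()]
    for w in (0,.7,1):
        q=least_squares(lambda p:f(p,w),[565,-353,-.48],loss="soft_l1").x;print(w,q[:2],np.degrees(q[2]),f(q))
    q=least_squares(lambda p:f(p,.7),[565,-353,-.48],loss="soft_l1").x
    p=q
    c,sn=np.cos(np.radians(30)),np.sin(np.radians(30))
    for n in("side","top"):
        im=cv2.imread(f"pics/{n}0.png");k=5;x0,y0=(360,180) if n=="side" else (335,170)
        im=cv2.resize(im[y0:y0+118,x0:x0+120],None,fx=k,fy=k,interpolation=cv2.INTER_CUBIC)
        def line(L,col):
            u=((proj(n,rackpts(p,L))-[x0,y0]+.5)*k).astype(int);cv2.polylines(im,[u.reshape(-1,1,2)],False,col,1)
        line(can+can[:1],(0,0,255))
        a=np.linspace(0,2*np.pi,30)
        for y in(55,-55):
            for e in(-55,0,55):
                ctr=np.array([e*c,y,100+e*sn])
                line([ctr+17*np.cos(b)*np.array([0,1,0])+17*np.sin(b)*np.array([-sn,0,c]) for b in a],(0,255,0))
        cv2.imwrite(f"pics/fit_{n}.png",im)
E
python3 fit.py
```

```text
0 [ 566.2 -353.7] -26.342740876797297 [ 0.1 -1.1 -1.7  1.7  1.2 -0.3 -1.9 -0.1  0.9 -0.   0.1 -1.4  0.7  0.2
 -0.2  0.2  2.7 -1.3  2.1 -0.1  0.4 -0.7  0.4 -0.2]
0.7 [ 565.6 -352.5] -26.50902295815443 [-0.3 -1.  -2.2  1.8  0.8 -0.1 -2.2 -0.   0.7  0.1 -0.2 -1.   0.5  0.6
 -0.4  0.3  2.3 -1.3  1.6  0.   0.1 -0.5  0.1  0.1]
1 [ 565.3 -352. ] -26.533161649917925 [-0.5 -1.  -2.4  1.9  0.6 -0.1 -2.4  0.   0.5  0.2 -0.3 -0.9  0.4  0.7
 -0.5  0.4  2.2 -1.2  1.5  0.1  0.  -0.4  0.   0.2]
```

View pics/fit_side.png

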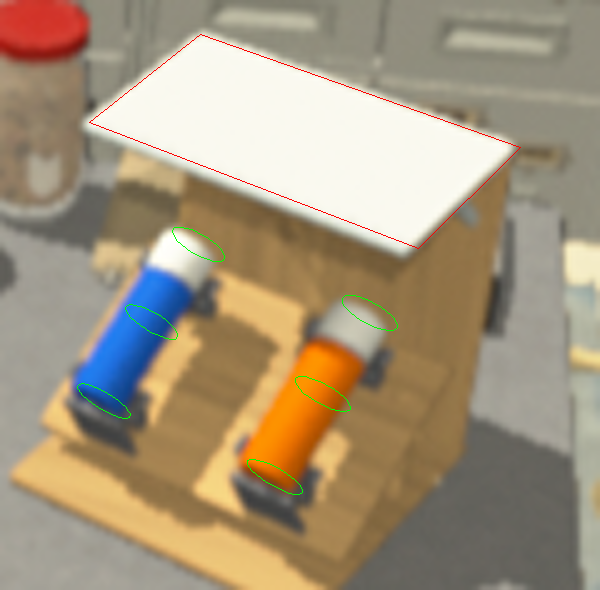

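View pics/fit_top.png

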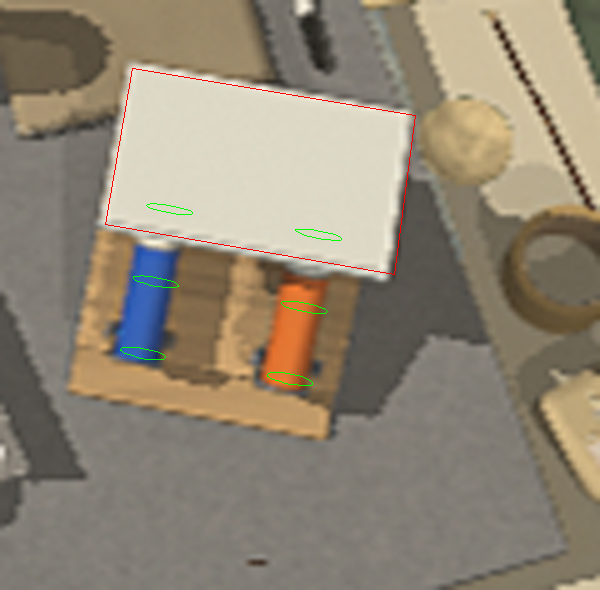

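Fit overlay: the canopy lines up, and the tubes sit about 1.5 px (3 mm) to the left, so I shift the rack +2.5 mm in y. Next I refine the sorter and knob.

```bash
cat > plan.py <<'E'
from h import *
from scipy.spatial.transform import Slerp
SX,SY,SYAW=571.,149.5,6.5
def S(l):  # sorter local (z above board)
    a=np.radians(SYAW);c,s=np.cos(a),np.sin(a);return np.array([SX+c*l[0]-s*l[1],SY+s*l[0]+c*l[1],80+l[2]])
RX,RY,RYAW=565.,-350.,-26.5
def Rk(l):
    a=np.radians(RYAW);c,s=np.cos(a),np.sin(a);return np.array([RX+c*l[0]-s*l[1],RY+s*l[0]+c*l[1],80+l[2]])
def rot(pitch,yaw): return Ro.from_euler("xyz",[-90,pitch,yaw],degrees=True)
def tcp(G,R): return np.array(G,float)-54*R.apply([0,1,0])
def plan(wps):
    """wps: list of (nrows, grasp point, (pitch,yaw)); prints increments from measured pose"""
    s=r.sense();p0=np.array(s["tool_pos"]);R0=Ro.from_euler("xyz",s["tcp_rot"],degrees=True)
    print("t",round(s["time"],2),"tcp",p0.round(1),"rot",np.round(s["tcp_rot"],1),"gap",round(s["finger_gap"],1),"F",np.round(s["ft_force"],1))
    p,R=p0,R0;rows=[]
    for n,G,(pi,ya) in wps:
        R1=rot(pi,ya);p1=tcp(G,R1);sl=Slerp([0,1],Ro.concatenate([R,R1]))
        d=np.linalg.norm(p1-p)/n;an=np.degrees((R.inv()*R1).magnitude())/n
        print("wp tcp",p1.round(1),"per row mm %.0f deg %.1f"%(d,an),"!!" if d>60 or an>10 else "")
        for k in range(1,n+1):
            f=k/n;rows.append(np.r_[R0.inv().apply(p+f*(p1-p)-p0)/1000,(R0.inv()*sl(f)).as_rotvec()])
        p,R=p1,R1
    while len(rows)%10: rows.append(rows[-1])
    print("[%s]"%",".join("["+",".join("%g"%round(v,4) for v in row)+"]" for row in rows))
E
python3 - <<'E'
from plan import *
np.set_printoptions(precision=1,suppress=True)
print(tri((226.8,206.8),(253.9,278.9)),atz("side",(226.8,206.8),329.5),atz("top",(253.9,278.9),329.5))
for n,x0,y0 in(("side",130,165),("top",140,200)):
    im=cv2.imread(f"pics/{n}0.png");k=5
    im=cv2.resize(im[y0:y0+118,x0:x0+155],None,fx=k,fy=k,interpolation=cv2.INTER_CUBIC)
    def line(L,col):
        u=((proj(n,[S(l) for l in L])-[x0,y0]+.5)*k).astype(int);cv2.polylines(im,[u.reshape(-1,1,2)],False,col,1)
    line([[72,75,215],[72,-75,215],[-72,-75,215],[-72,75,215],[72,75,215]],(0,0,255))
    for q in(0,-.05,-.1): y,z=140*np.sin(q),110+140*np.cos(q);line([[-98,y-14,z],[-98,y+14,z]],(0,255,0));line([[-98,y,z-14],[-98,y,z+14]],(0,255,0))
    cv2.imwrite(f"pics/so_{n}.png",im)
E
```

```text
(array([473.9, 128.7, 329.8]), np.float64(0.41915325479093496)) [474.4 128.7 329.5] [473.9 128.9 329.5]
```

View pics/so_side.png

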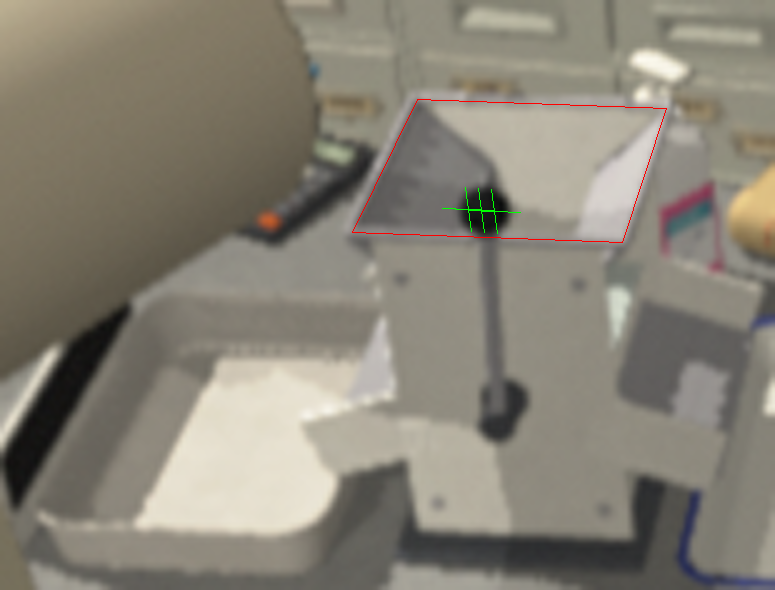

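View pics/so_top.png

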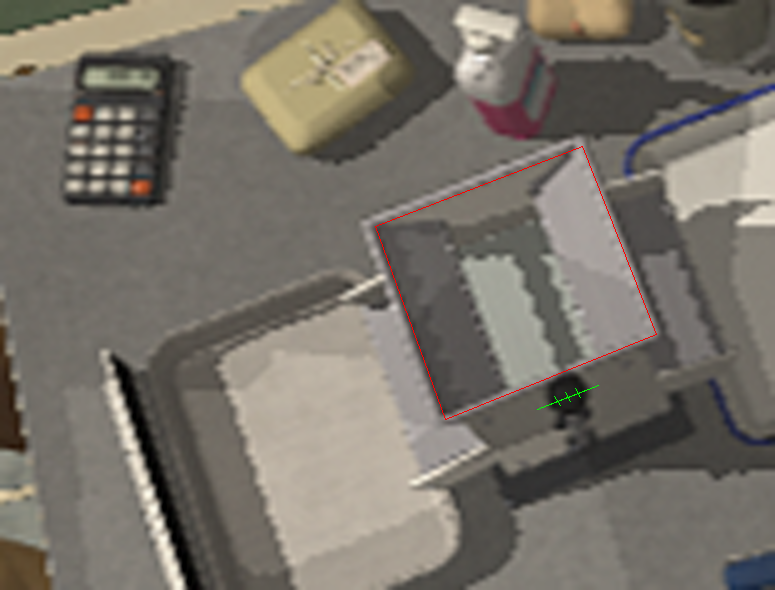

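```bash
python3 - <<'E'
from plan import *
plan([(2,[190,560,330],(0,-14)),(8,[474,129,385],(0,6.5))])
E
```

```text
t 1.1 tcp [172.6 574.6 303.9] rot [-90.   -0.  -16.7] gap 85.4 F [ 0.  -0.6  1. ]
wp tcp [190. 560. 384.] per row mm 42 deg 1.4 
wp tcp [474. 129. 439.] per row mm 65 deg 2.6 !!
[[0.0104,-0.04,-0.0045,0,-0.0237,0],[0.0209,-0.0801,-0.009,0,-0.0475,0],[0.0704,-0.087,-0.0504,0,-0.0922,0],[0.1199,-0.0938,-0.0918,0,-0.1369,0],[0.1694,-0.1007,-0.1332,0,-0.1816,0],[0.2189,-0.1076,-0.1746,0,-0.2264,0],[0.2684,-0.1145,-0.2159,0,-0.2711,0],[0.3179,-0.1213,-0.2573,0,-0.3158,0],[0.3674,-0.1282,-0.2987,0,-0.3605,0],[0.4169,-0.1351,-0.3401,0,-0.4053,0]]
```

The sorter overlay matches the hopper rim in both views. The knob is at (474,129,330), angle about -0.06. Now moving above the knob.

Call:
arm_command(
  increments=[
    [0.01,-0.04,-0.0045,0,-0.024,0],
    [0.021,-0.08,-0.009,0,-0.047,0],
    [0.07,-0.087,-0.05,0,-0.092,0],
    [0.12,-0.094,-0.092,0,-0.137,0],
    [0.168,-0.1,-0.132,0,-0.182,0],
    [0.216,-0.107,-0.173,0,-0.226,0],
    [0.265,-0.114,-0.213,0,-0.271,0],
    [0.315,-0.121,-0.256,0,-0.316,0],
    [0.366,-0.128,-0.298,0,-0.36,0],
    [0.417,-0.135,-0.34,0,-0.405,0],
  ],
  jaw=-0.2,
)

```text
time: 2.35
tool_pos: [464.3, 142.9, 437.4]
tcp_rot: [-90.0, -0.1, 6.6]
ft_force: [1.3, 0.5, 0.3]
finger_gap: 51.3
```

```bash
python3 - <<'E'
from plan import *
plan([(2,[474,129,385],(0,6.5)),(4,[474,129,335],(0,6.5))])
cv2.imwrite("pics/s1.png",r.snapshot("side")[150:330,100:340,::-1]);cv2.imwrite("pics/t1.png",r.snapshot("top")[170:360,150:400,::-1])
E
```

```text
t 2.35 tcp [464.3 142.9 437.4] rot [-90.   -0.1   6.6] gap 51.3 F [1.3 0.5 0.3]
wp tcp [474. 129. 439.] per row mm 9 deg 0.0 
wp tcp [474. 129. 389.] per row mm 12 deg 0.0 
[[0.004,-0.0008,-0.0075,-0.0001,0.0006,0.0005],[0.008,-0.0015,-0.0149,-0.0002,0.0012,0.001],[0.008,0.011,-0.0149,-0.0002,0.0012,0.001],[0.008,0.0235,-0.0149,-0.0002,0.0012,0.001],[0.008,0.036,-0.015,-0.0002,0.0012,0.001],[0.0079,0.0485,-0.015,-0.0002,0.0012,0.001],[0.0079,0.0485,-0.015,-0.0002,0.0012,0.001],[0.0079,0.0485,-0.015,-0.0002,0.0012,0.001],[0.0079,0.0485,-0.015,-0.0002,0.0012,0.001],[0.0079,0.0485,-0.015,-0.0002,0.0012,0.001]]
```

```bash
python3 - <<'E'
from plan import *
plan([(4,[474,129,335],(0,6.5))])
a=cv2.imread("pics/s1.png");b=cv2.imread("pics/t1.png");h=max(a.shape[0],b.shape[0])
a=cv2.copyMakeBorder(a,0,h-a.shape[0],0,0,0);b=cv2.copyMakeBorder(b,0,h-b.shape[0],0,0,0)
cv2.imwrite("pics/st1.png",cv2.resize(np.hstack([a,b]),None,fx=1.6,fy=1.6))
E
```

```text
t 2.45 tcp [466.1 139.8 437.3] rot [-90.1  -0.1   6.2] gap 51.3 F [-0.8  1.  -1. ]
wp tcp [474. 129. 389.] per row mm 13 deg 0.1 
[[0.0017,0.0121,-0.0029,0.0005,-0.0014,0.0003],[0.0033,0.0242,-0.0058,0.001,-0.0029,0.0006],[0.005,0.0362,-0.0086,0.0015,-0.0043,0.0009],[0.0067,0.0483,-0.0115,0.0019,-0.0057,0.0012],[0.0067,0.0483,-0.0115,0.0019,-0.0057,0.0012],[0.0067,0.0483,-0.0115,0.0019,-0.0057,0.0012],[0.0067,0.0483,-0.0115,0.0019,-0.0057,0.0012],[0.0067,0.0483,-0.0115,0.0019,-0.0057,0.0012],[0.0067,0.0483,-0.0115,0.0019,-0.0057,0.0012],[0.0067,0.0483,-0.0115,0.0019,-0.0057,0.0012]]
```

View pics/st1.png

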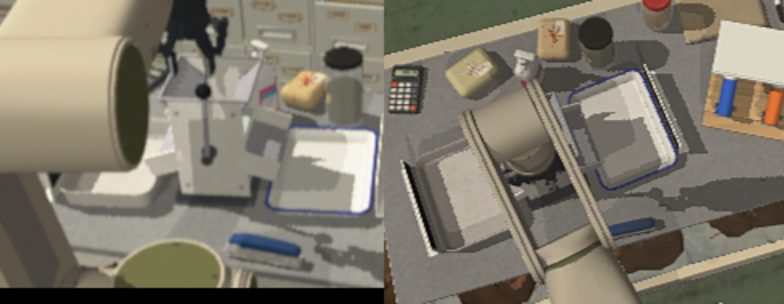

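The picture shows the gripper above the knob, and the last row was clipped 13 mm short. Next: centre it, descend and pinch.

Call:
arm_command(
  increments=[
    [0.0067,0,-0.0115,0.002,-0.0057,0.001],
    [0.0067,0,-0.0115,0.002,-0.0057,0.001],
    [0.0067,0.012,-0.0115,0.002,-0.0057,0.001],
    [0.0067,0.024,-0.0115,0.002,-0.0057,0.001],
    [0.0067,0.036,-0.0115,0.002,-0.0057,0.001],
    [0.0067,0.048,-0.0115,0.002,-0.0057,0.001],
    [0.0067,0.048,-0.0115,0.002,-0.0057,0.001],
    [0.0067,0.048,-0.0115,0.002,-0.0057,0.001],
    [0.0067,0.048,-0.0115,0.002,-0.0057,0.001],
    [0.0067,0.048,-0.0115,0.002,-0.0057,0.001],
  ],
)

```text
time: 3.7
tool_pos: [471.7, 134.1, 389.4]
tcp_rot: [-89.9, 0.0, 6.8]
ft_force: [0.6, -0.2, -0.3]
finger_gap: 51.3
```

```bash
python3 - <<'E'
from plan import *
def K(q): return S([-98,140*np.sin(q),110+140*np.cos(q)+5])
def yl(): pass
print(K(-.065))
plan([(2,K(-.065),(0,6.5)),(1,K(-.14),(0,6.5)),(1,K(-.22),(0,6.5)),(1,K(-.3),(0,6.5)),(1,K(-.38),(0,6.5)),(1,K(-.45),(0,6.5)),(1,K(-.49),(0,6.5))])
E
```

```text
[474.65938215 129.37094654 334.70435411]
t 3.7 tcp [471.7 134.1 389.4] rot [-89.9   0.    6.8] gap 51.3 F [ 0.6 -0.2 -0.3]
wp tcp [474.7 129.4 388.7] per row mm 3 deg 0.2 
wp tcp [475.8 119.  387.6] per row mm 10 deg 0.0 
wp tcp [477.1 108.1 385.6] per row mm 11 deg 0.0 
wp tcp [478.3  97.3 382.7] per row mm 11 deg 0.0 
wp tcp [479.5  86.8 379. ] per row mm 11 deg 0.0 
wp tcp [480.5  77.9 375.1] per row mm 10 deg 0.0 
wp tcp [481.1  72.9 372.5] per row mm 6 deg 0.0 
[[0.0012,0.0003,-0.0025,-0.001,0.0027,-0.0001],[0.0023,0.0006,-0.0051,-0.002,0.0053,-0.0002],[0.0023,0.0017,-0.0155,-0.002,0.0053,-0.0002],[0.0022,0.0037,-0.0265,-0.002,0.0053,-0.0002],[0.0022,0.0065,-0.0373,-0.002,0.0053,-0.0002],[0.0021,0.0102,-0.0479,-0.002,0.0053,-0.0002],[0.0021,0.0142,-0.0569,-0.002,0.0053,-0.0002],[0.002,0.0167,-0.0619,-0.002,0.0053,-0.0002],[0.002,0.0167,-0.0619,-0.002,0.0053,-0.0002],[0.002,0.0167,-0.0619,-0.002,0.0053,-0.0002]]
```

Call:
arm_command(
  increments=[
    [0.0023,0.0006,-0.005,-0.002,0.005,0],
    [0.0023,0.0006,-0.005,-0.002,0.005,0],
    [0.0023,0.0006,-0.005,-0.002,0.005,0],
    [0.0023,0.0006,-0.005,-0.002,0.005,0],
    [0.0023,0.0017,-0.0155,-0.002,0.005,0],
    [0.0022,0.0037,-0.0265,-0.002,0.005,0],
    [0.0022,0.0065,-0.0373,-0.002,0.005,0],
    [0.0021,0.0102,-0.0479,-0.002,0.005,0],
    [0.0021,0.0142,-0.0569,-0.002,0.005,0],
    [0.002,0.0167,-0.0619,-0.002,0.005,0],
  ],
  jaw=1,
  force=25,
)

```text
time: 4.95
tool_pos: [480.7, 74.3, 372.7]
tcp_rot: [-89.7, 0.0, 6.6]
ft_force: [-7.1, 26.1, 18.0]
finger_gap: 26.0
```

```bash
python3 - <<'E'
from plan import *
a=r.snapshot("side")[150:330,100:340,::-1];b=r.snapshot("top")[170:350,150:390,::-1]
s=r.sense();print(s["time"],s["tool_pos"],s["ft_force"],s["finger_gap"])
cv2.imwrite("pics/st2.png",cv2.resize(np.hstack([a,b]),None,fx=1.6,fy=1.6))
E
```

```text
5.05 [480.61848117  74.57501913 372.81466247] [-2.82721304 14.97566308  8.07519803] 26.309828969015246
```

View pics/st2.png

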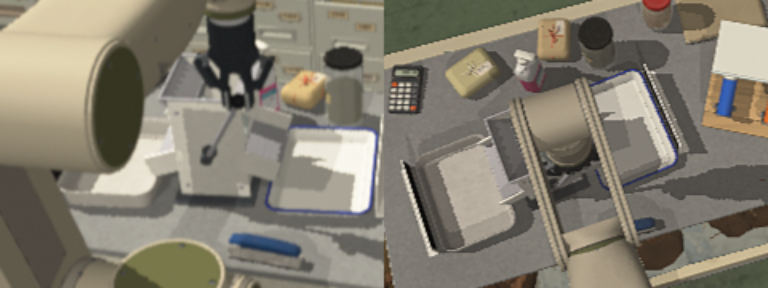

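The lever is leaning right (towards the enamel tray), against the stop. Releasing, rising, and heading to the rack.

```bash
python3 - <<'E'
from plan import *
p=r.sense()["tool_pos"]
g=p+np.array([0,0,-54.])
plan([(3,g,(0,6.5)),(4,g+[0,0,65],(0,6.5)),(3,g+[8,-60,100],(-8,-1))])
E
```

```text
t 5.05 tcp [480.6  74.6 372.8] rot [-89.7   0.    6.6] gap 26.3 F [-2.8 15.   8.1]
wp tcp [480.6  74.6 372.8] per row mm 0 deg 0.1 
wp tcp [480.6  74.6 437.8] per row mm 16 deg 0.0 
wp tcp [481.1  14.7 472.3] per row mm 23 deg 3.7 
[[0,0,0,-0.0016,0.0007,-0.0001],[-0,-0,-0,-0.0031,0.0014,-0.0001],[-0,-0,-0,-0.0047,0.0022,-0.0002],[-0,-0.0162,0.0001,-0.0047,0.0022,-0.0002],[-0,-0.0325,0.0002,-0.0047,0.0022,-0.0002],[-0,-0.0487,0.0002,-0.0047,0.0022,-0.0002],[-0,-0.065,0.0003,-0.0047,0.0022,-0.0002],[-0.0022,-0.0766,-0.0195,-0.0078,0.0456,-0.0467],[-0.0043,-0.0882,-0.0393,-0.0109,0.0891,-0.0933],[-0.0064,-0.0998,-0.0591,-0.014,0.1325,-0.1399]]
```

Call:
arm_command(
  increments=[
    [0,0,0,0,0,0],
    [0,0,0,0,0,0],
    [0,0,0,-0.004,0.002,0],
    [0,-0.016,0,-0.004,0.002,0],
    [0,-0.032,0,-0.004,0.002,0],
    [0,-0.049,0,-0.004,0.002,0],
    [0,-0.065,0,-0.004,0.002,0],
    [-0.002,-0.077,-0.02,-0.008,0.046,-0.047],
    [-0.004,-0.088,-0.039,-0.011,0.09,-0.093],
    [-0.006,-0.1,-0.059,-0.014,0.132,-0.14],
  ],
  jaw=-0.4,
)

```text
time: 6.3
tool_pos: [481.7, 13.2, 473.4]
tcp_rot: [-90.3, -8.1, -1.1]
ft_force: [0.5, -0.9, 0.7]
finger_gap: 59.5
```

```bash
python3 - <<'E'
from plan import *
plan([(8,Rk([-86,55,210]),(-38,-26.5))])
E
```

```text
t 6.3 tcp [481.7  13.2 473.4] rot [-90.3  -8.1  -1.1] gap 59.5 F [ 0.5 -0.9  0.7]
wp tcp [ 482.8 -247.6  332.6] per row mm 37 deg 4.9 
[[-0.0017,0.0177,-0.0325,-0.0214,0.0517,-0.064],[-0.0035,0.0354,-0.065,-0.0427,0.1035,-0.128],[-0.0052,0.0531,-0.0975,-0.0641,0.1552,-0.192],[-0.0069,0.0708,-0.13,-0.0855,0.207,-0.2559],[-0.0087,0.0885,-0.1625,-0.1068,0.2587,-0.3199],[-0.0104,0.1062,-0.195,-0.1282,0.3104,-0.3839],[-0.0122,0.1239,-0.2275,-0.1496,0.3622,-0.4479],[-0.0139,0.1415,-0.26,-0.1709,0.4139,-0.5119],[-0.0139,0.1415,-0.26,-0.1709,0.4139,-0.5119],[-0.0139,0.1415,-0.26,-0.1709,0.4139,-0.5119]]
```

Call:
arm_command(
  increments=[
    [-0.002,0.018,-0.032,-0.021,0.052,-0.064],
    [-0.0035,0.035,-0.065,-0.043,0.104,-0.128],
    [-0.005,0.053,-0.097,-0.064,0.155,-0.192],
    [-0.007,0.071,-0.13,-0.085,0.207,-0.256],
    [-0.009,0.088,-0.162,-0.107,0.259,-0.32],
    [-0.01,0.106,-0.195,-0.128,0.31,-0.384],
    [-0.012,0.124,-0.227,-0.15,0.362,-0.448],
    [-0.014,0.1415,-0.26,-0.171,0.414,-0.512],
    [-0.014,0.1415,-0.26,-0.171,0.414,-0.512],
    [-0.014,0.1415,-0.26,-0.171,0.414,-0.512],
  ],
)

```text
time: 7.55
tool_pos: [482.8, -247.0, 332.4]
tcp_rot: [-90.1, -37.9, -26.4]
ft_force: [-0.1, -0.0, 0.6]
finger_gap: 59.9
```

```bash
python3 - <<'E'
from plan import *
a=r.snapshot("side")[120:320,260:500,::-1];b=r.snapshot("top")[150:350,200:440,::-1]
cv2.imwrite("pics/st3.png",cv2.resize(np.hstack([a,b]),None,fx=1.6,fy=1.6))
plan([(2,Rk([-86,55,210]),(-38,-26.5)),(6,Rk([0,55,100]),(-38,-26.5))])
E
```

```text
t 7.65 tcp [ 483.3 -246.7  333. ] rot [-90.1 -38.  -26.3] gap 59.5 F [ 0.9 -1.1  0.2]
wp tcp [ 482.8 -247.6  332.6] per row mm 1 deg 0.1 
wp tcp [ 559.8 -285.9  222.6] per row mm 23 deg 0.0 
[[-0.0002,0.0002,-0.0005,-0.0002,0.0012,-0.0001],[-0.0003,0.0003,-0.001,-0.0005,0.0024,-0.0003],[-0.0003,0.0236,-0.001,-0.0005,0.0024,-0.0003],[-0.0003,0.0469,-0.001,-0.0005,0.0024,-0.0003],[-0.0003,0.0702,-0.0011,-0.0005,0.0024,-0.0003],[-0.0003,0.0934,-0.0011,-0.0005,0.0024,-0.0003],[-0.0002,0.1167,-0.0011,-0.0005,0.0024,-0.0003],[-0.0002,0.14,-0.0011,-0.0005,0.0024,-0.0003],[-0.0002,0.14,-0.0011,-0.0005,0.0024,-0.0003],[-0.0002,0.14,-0.0011,-0.0005,0.0024,-0.0003]]
```

View pics/st3.png

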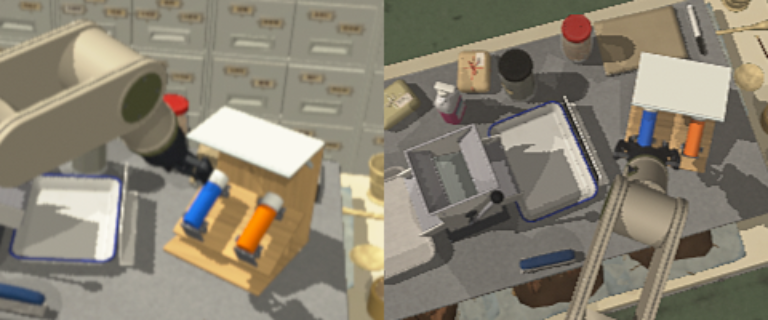

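The gripper is lined up in front of the blue tube, and the lever (top view) stays leaning to the enamel side. Going in.

Call:
arm_command(
  increments=[
    [0,0.02,-0.001,-0.0005,0.0024,0],
    [0,0.04,-0.001,-0.0005,0.0024,0],
    [0,0.06,-0.001,-0.0005,0.0024,0],
    [0,0.08,-0.001,-0.0005,0.0024,0],
    [0,0.1,-0.001,-0.0005,0.0024,0],
    [0,0.115,-0.001,-0.0005,0.0024,0],
    [0,0.13,-0.001,-0.0005,0.0024,0],
    [0,0.14,-0.001,-0.0005,0.0024,0],
    [0,0.14,-0.001,-0.0005,0.0024,0],
    [0,0.14,-0.001,-0.0005,0.0024,0],
  ],
)

```text
time: 8.9
tool_pos: [559.4, -286.3, 221.5]
tcp_rot: [-90.0, -37.9, -26.6]
ft_force: [-0.3, 0.3, -0.1]
finger_gap: 59.9
```

```bash
python3 - <<'E'
from plan import *
a=r.snapshot("side")[160:320,330:500,::-1];b=r.snapshot("top")[160:320,310:440,::-1]
cv2.imwrite("pics/st4.png",cv2.resize(np.hstack([a,b]),None,fx=2.6,fy=2.6))
s=r.sense();print(s["tool_pos"],s["tcp_rot"],s["ft_force"])
print(Rk([0,55,100]),s["tool_pos"]+54*Ro.from_euler("xyz",s["tcp_rot"],degrees=True).apply([0,1,0]))
E
```

```text
[ 559.35692451 -286.4033985   221.65986731] [-89.99640481 -37.96054649 -26.56700207] [0.60481191 0.64693898 0.14656091]
[ 589.54087972 -300.77861011  180.        ] [ 589.06759468 -301.25620975  179.084404  ]
```

View pics/st4.png

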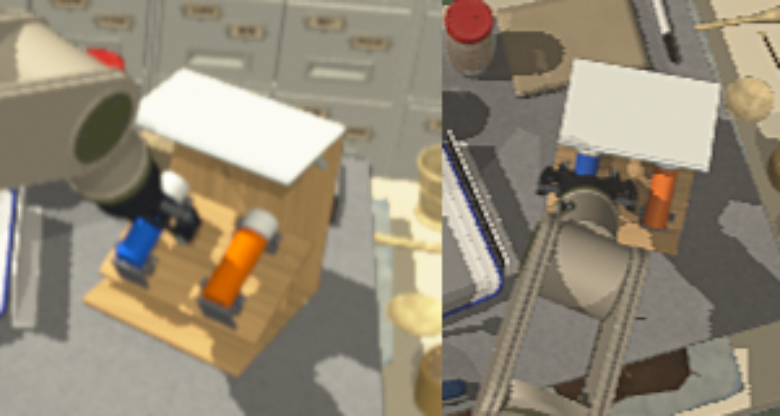

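Fingers straddle the blue tube without contact. Closing, then lifting square to the slope.

Call:
arm_command(
  increments=[
    [0,0,0,0,0,0],
    [0,0,0,0,0,0],
    [0,0,0,0,0,0],
    [0,0,0,0,0,0],
    [0,0,0,0,0,0],
    [0.001,-0.008,0,0,0,0],
    [0.002,-0.016,0,0,0,0],
    [0.0035,-0.025,0,0,0,0],
    [0.005,-0.034,0,0,0,0],
    [0.006,-0.042,0,0,0,0],
  ],
  jaw=1,
  force=45,
)

```text
time: 10.25
tool_pos: [540.0, -277.2, 258.4]
tcp_rot: [-90.0, -37.9, -26.6]
ft_force: [0.2, -0.4, -1.3]
finger_gap: 32.7
```

```bash
python3 - <<'E'
from plan import *
a=r.snapshot("side")[160:320,330:500,::-1]
cv2.imwrite("pics/st5.png",cv2.resize(a,None,fx=2.6,fy=2.6))
plan([(6,Rk([-125,55,140]),(-38,-26.5)),(4,Rk([-125,55,230]),(-30,-20))])
E
```

```text
t 10.3 tcp [ 540.2 -277.2  259.5] rot [-90.  -38.  -26.6] gap 32.7 F [-0.2 -0.2 -0.2]
wp tcp [ 447.9 -230.2  262.6] per row mm 17 deg 0.0 
wp tcp [ 452.3 -235.8  356.8] per row mm 24 deg 2.6 
[[-0.0133,-0.011,0.0001,0.0002,-0.0002,-0],[-0.0266,-0.0221,0.0003,0.0004,-0.0004,-0],[-0.0399,-0.0331,0.0004,0.0005,-0.0006,-0],[-0.0531,-0.0441,0.0005,0.0007,-0.0008,-0.0001],[-0.0664,-0.0551,0.0006,0.0009,-0.001,-0.0001],[-0.0797,-0.0662,0.0008,0.0011,-0.0012,-0.0001],[-0.0639,-0.0837,-0,0.0169,-0.0248,0.0348],[-0.0482,-0.1013,-0.0008,0.0328,-0.0483,0.0696],[-0.0324,-0.1189,-0.0015,0.0486,-0.0719,0.1045],[-0.0166,-0.1364,-0.0023,0.0645,-0.0954,0.1394]]
```

View pics/st5.png

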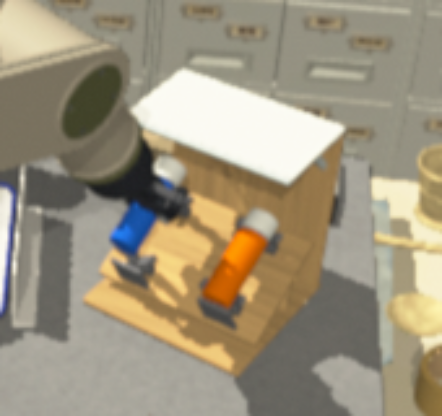

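The blue tube is off its saddles, with a gap of 33 mm. Drawing back, then up.

Call:
arm_command(
  increments=[
    [-0.013,-0.011,0,0,0,0],
    [-0.027,-0.022,0,0,0,0],
    [-0.04,-0.033,0,0,0,0],
    [-0.053,-0.044,0,0,0,0],
    [-0.066,-0.055,0,0,0,0],
    [-0.08,-0.066,0,0,0,0],
    [-0.064,-0.084,0,0.017,-0.025,0.035],
    [-0.048,-0.101,-0.001,0.033,-0.048,0.07],
    [-0.032,-0.119,-0.0015,0.049,-0.072,0.1045],
    [-0.0166,-0.136,-0.002,0.0645,-0.095,0.14],
  ],
)

```text
time: 11.55
tool_pos: [452.9, -235.6, 355.8]
tcp_rot: [-90.0, -29.8, -20.0]
ft_force: [0.6, -0.5, -1.5]
finger_gap: 32.8
```

```bash
python3 - <<'E'
from plan import *
plan([(4,[480,-160,370],(-18,-8)),(6,[550,80,400],(-8,6.5)),(4,S([0,0,300]),(-8,6.5))])
E
```

```text
t 11.55 tcp [ 452.9 -235.6  355.8] rot [-90.  -29.8 -20. ] gap 32.8 F [ 0.6 -0.5 -1.5]
wp tcp [ 463.5 -157.7  421.4] per row mm 26 deg 4.2 
wp tcp [542.5  79.1 453.5] per row mm 42 deg 2.9 
wp tcp [563.5 148.6 433.5] per row mm 19 deg 0.0 
[[0.0045,-0.0163,0.0192,0.0211,-0.0478,0.0515],[0.0091,-0.0326,0.0385,0.0421,-0.0957,0.1029],[0.0136,-0.0488,0.0577,0.0632,-0.1435,0.1544],[0.0182,-0.0651,0.0769,0.0842,-0.1914,0.2059],[0.0199,-0.0703,0.1185,0.0952,-0.2327,0.234],[0.0216,-0.0755,0.1601,0.1062,-0.2741,0.2622],[0.0233,-0.0806,0.2017,0.1172,-0.3155,0.2903],[0.025,-0.0858,0.2433,0.1281,-0.3568,0.3183],[0.0267,-0.0909,0.2849,0.1391,-0.3983,0.3464],[0.0284,-0.0961,0.3265,0.1501,-0.4397,0.3744],[0.025,-0.0923,0.3447,0.1501,-0.4397,0.3744],[0.0217,-0.0884,0.3628,0.1501,-0.4397,0.3744],[0.0183,-0.0846,0.3809,0.1501,-0.4397,0.3744],[0.015,-0.0807,0.399,0.1501,-0.4397,0.3744],[0.015,-0.0807,0.399,0.1501,-0.4397,0.3744],[0.015,-0.0807,0.399,0.1501,-0.4397,0.3744],[0.015,-0.0807,0.399,0.1501,-0.4397,0.3744],[0.015,-0.0807,0.399,0.1501,-0.4397,0.3744],[0.015,-0.0807,0.399,0.1501,-0.4397,0.3744],[0.015,-0.0807,0.399,0.1501,-0.4397,0.3744]]
```

Call:
arm_command(
  increments=[
    [0.0045,-0.016,0.019,0.021,-0.048,0.051],
    [0.009,-0.033,0.038,0.042,-0.096,0.103],
    [0.0136,-0.049,0.058,0.063,-0.143,0.154],
    [0.018,-0.065,0.077,0.084,-0.191,0.206],
    [0.02,-0.07,0.118,0.095,-0.233,0.234],
    [0.0216,-0.075,0.16,0.106,-0.274,0.262],
    [0.023,-0.081,0.202,0.117,-0.315,0.29],
    [0.025,-0.086,0.243,0.128,-0.357,0.318],
    [0.0267,-0.091,0.285,0.139,-0.398,0.346],
    [0.0284,-0.096,0.326,0.15,-0.44,0.374],
  ],
)

```text
time: 12.8
tool_pos: [543.0, 80.0, 452.7]
tcp_rot: [-90.0, -8.0, 6.6]
ft_force: [-0.6, 0.3, -0.7]
finger_gap: 32.7
```

```bash
python3 - <<'E'
from plan import *
plan([(5,S([0,0,270]),(-8,6.5))])
E
```

```text
t 12.8 tcp [543.   80.  452.7] rot [-90.   -8.    6.6] gap 32.7 F [-0.6  0.3 -0.7]
wp tcp [563.5 148.6 403.5] per row mm 17 deg 0.0 
[[0.0042,0.0105,0.0132,0.0001,0.0002,0.0001],[0.0084,0.0211,0.0263,0.0001,0.0004,0.0003],[0.0126,0.0316,0.0395,0.0002,0.0006,0.0004],[0.0168,0.0421,0.0527,0.0002,0.0008,0.0005],[0.021,0.0527,0.0658,0.0003,0.001,0.0007],[0.021,0.0527,0.0658,0.0003,0.001,0.0007],[0.021,0.0527,0.0658,0.0003,0.001,0.0007],[0.021,0.0527,0.0658,0.0003,0.001,0.0007],[0.021,0.0527,0.0658,0.0003,0.001,0.0007],[0.021,0.0527,0.0658,0.0003,0.001,0.0007]]
```

Call:
arm_command(
  increments=[
    [0.004,0.005,0.014,0,0,0],
    [0.008,0.012,0.028,0,0,0],
    [0.0126,0.02,0.042,0,0,0],
    [0.0168,0.03,0.055,0,0,0],
    [0.021,0.042,0.066,0,0,0],
    [0.021,0.0527,0.066,0,0,0],
    [0.021,0.0527,0.066,0,0,0],
    [0.021,0.0527,0.066,0,0,0],
    [0.021,0.0527,0.066,0,0,0],
    [0.021,0.0527,0.066,0,0,0],
  ],
)

```text
time: 14.05
tool_pos: [563.4, 147.2, 403.7]
tcp_rot: [-90.0, -8.1, 6.5]
ft_force: [0.7, -0.7, -1.0]
finger_gap: 32.6
```

```bash
python3 - <<'E'
from plan import *
a=r.snapshot("side")[120:280,150:310,::-1];b=r.snapshot("top")[190:350,170:330,::-1]
cv2.imwrite("pics/st6.png",cv2.resize(np.hstack([a,b]),None,fx=2.5,fy=2.5))
for c in("side","top"):
  for x in r.spot_point(c,"blue_tube_center")[:2]: print(c,x)
print(proj("side",S([0,0,270])),proj("top",S([0,0,270])))
plan([(4,S([0,0,230]),(-8,6.5))])
E
```

```text
side {'position': [232.3, 181.0], 'conf': 0.57}
top {'position': [241.1, 253.1], 'conf': 0.62}
[[230.48539634 181.39003033]] [[239.86245484 251.2271318 ]]
t 14.25 tcp [563.3 147.4 403.3] rot [-90.   -8.1   6.5] gap 32.8 F [ 0.  -0.4 -0.7]
wp tcp [563.5 148.6 363.5] per row mm 10 deg 0.0 
[[-0.0013,0.0099,0.0003,0.0001,-0.0001,0.0003],[-0.0026,0.0197,0.0006,0.0002,-0.0002,0.0006],[-0.0039,0.0296,0.0009,0.0003,-0.0003,0.0009],[-0.0052,0.0395,0.0013,0.0004,-0.0004,0.0012],[-0.0052,0.0395,0.0013,0.0004,-0.0004,0.0012],[-0.0052,0.0395,0.0013,0.0004,-0.0004,0.0012],[-0.0052,0.0395,0.0013,0.0004,-0.0004,0.0012],[-0.0052,0.0395,0.0013,0.0004,-0.0004,0.0012],[-0.0052,0.0395,0.0013,0.0004,-0.0004,0.0012],[-0.0052,0.0395,0.0013,0.0004,-0.0004,0.0012]]
```

View pics/st6.png

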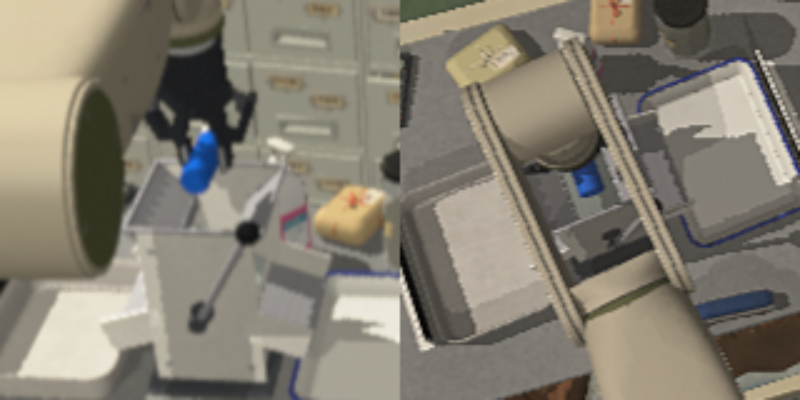

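```bash
python3 - <<'E'
from plan import *
for x in(-55,55):
  print(proj("side",S([x,0,270])),(proj("side",S([x,0,270]))-[150,120])*2.5,proj("top",S([x,0,270])),(proj("top",S([x,0,270]))-[170,190])*2.5+[400,0])
E
```

```text
[[226.01945812 191.61973527]] [[190.04864531 179.04933818]] [[245.61532159 266.37960974]] [[589.03830397 190.94902435]]
[[234.69029183 171.75827144]] [[211.72572958 129.3956786 ]] [[234.22021943 236.3660458 ]] [[560.55054857 115.9151145 ]]
```

The blue tube is held level over the hopper with its ends where predicted, and the lever is leaning to the enamel side. Lowering.

Call:
arm_command(
  increments=[
    [-0.0013,0.01,0,0,0,0],
    [-0.0026,0.02,0,0,0,0],
    [-0.004,0.03,0,0,0,0],
    [-0.005,0.036,0,0,0,0],
    [-0.0055,0.0415,0,0,0,0],
    [-0.0055,0.0415,0,0,0,0],
    [-0.0055,0.0415,0,0,0,0],
    [-0.0055,0.0415,0,0,0,0],
    [-0.0055,0.0415,0,0,0,0],
    [-0.0055,0.0415,0,0,0,0],
  ],
)

```text
time: 15.5
tool_pos: [563.6, 147.4, 361.4]
tcp_rot: [-90.0, -8.1, 6.5]
ft_force: [0.9, -0.8, -0.4]
finger_gap: 32.6
```

Call:
arm_command(
  increments=[
    [0,0,0,0,0,0],
    [0,0,0,0,0,0],
    [0,0,0,0,0,0],
    [0,0,0,0,0,0],
    [0,0,0,0,0,0],
    [0,0,0,0,0,0],
    [0.003,-0.02,0,0,0,0],
    [0.006,-0.045,0,0,0,0],
    [0.01,-0.07,0,0,0,0],
    [0.014,-0.1,0,0,0,0],
  ],
  jaw=-0.35,
)

```text
time: 16.75
tool_pos: [563.3, 147.4, 464.5]
tcp_rot: [-90.0, -8.1, 6.5]
ft_force: [0.8, -0.8, 0.1]
finger_gap: 58.2
```

```bash
python3 - <<'E'
from plan import *
a=r.snapshot("side")[150:310,180:350,::-1];b=r.snapshot("top")[180:340,190:350,::-1]
cv2.imwrite("pics/st7.png",cv2.resize(np.hstack([a,b]),None,fx=2.4,fy=2.4))
print(r.sense())
E
```

```text
{'time': 16.85, 'joint_pos': array([  9.87318846,  -2.25217131,  78.60847607,  -0.49934914,
        95.11289404, -86.68706885]), 'qd': array([ 0.1099324 ,  0.72473681,  3.82326595,  0.00971126, -2.58907106,
        0.04273566]), 'joint_efforts': array([-1.44049320e-01, -4.58792639e+01, -4.90594304e+01, -6.51885266e-02,
       -3.76560744e-01, -5.36024367e-03]), 'tool_pos': array([564.20080994, 147.59188323, 468.63453083]), 'tcp_rot': array([-89.99318462,  -8.54498484,   6.47815161]), 'ft_force': array([ 0.53892568, -0.36674414,  1.12934447]), 'wrist_torque': array([-6.29333379e-05,  7.01657640e-02, -2.74072648e-03]), 'finger_gap': 57.28566706836212}
```

View pics/st7.png

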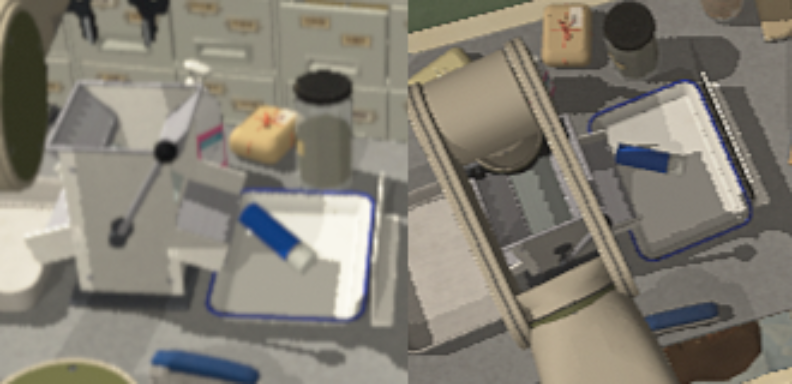

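The blue tube has rolled through and lies in the enamel tray (side ≈ (295,248)). Back to the lever now.

```bash
python3 - <<'E'
from plan import *
print(atz("side",(248.8,212.5),313.5))
def K(q,dz=5): return S([-98,140*np.sin(q),110+140*np.cos(q)+dz])
print(K(-.49,0),K(-.42,0))
plan([(6,K(-.48,65),(0,6.5)),(4,K(-.48,65),(0,6.5))])
E
```

```text
[481.64457831  71.38378178 313.5       ]
[481.08864897  72.94199587 313.52660021] [480.09232927  81.68658165 317.83245164]
t 16.85 tcp [564.2 147.6 468.6] rot [-90.   -8.5   6.5] gap 57.3 F [ 0.5 -0.4  1.1]
wp tcp [480.9  74.2 433.2] per row mm 19 deg 1.4 
wp tcp [480.9  74.2 433.2] per row mm 0 deg 0.0 
[[-0.0159,0.0036,-0.0106,-0,-0.0001,0.0249],[-0.0318,0.0072,-0.0212,-0,-0.0001,0.0497],[-0.0476,0.0108,-0.0318,-0,-0.0002,0.0746],[-0.0635,0.0144,-0.0424,-0.0001,-0.0002,0.0994],[-0.0794,0.0179,-0.053,-0.0001,-0.0003,0.1243],[-0.0953,0.0215,-0.0636,-0.0001,-0.0004,0.1491],[-0.0953,0.0215,-0.0636,-0.0001,-0.0004,0.1491],[-0.0953,0.0215,-0.0636,-0.0001,-0.0004,0.1491],[-0.0953,0.0215,-0.0636,-0.0001,-0.0004,0.1491],[-0.0953,0.0215,-0.0636,-0.0001,-0.0004,0.1491]]
```

Call:
arm_command(
  increments=[
    [-0.019,0.004,-0.013,0,0,0.03],
    [-0.038,0.0085,-0.025,0,0,0.06],
    [-0.057,0.013,-0.038,0,0,0.09],
    [-0.076,0.017,-0.051,0,0,0.12],
    [-0.0953,0.0215,-0.0636,0,0,0.149],
    [-0.0953,0.0215,-0.0636,0,0,0.149],
    [-0.0983,0.041,-0.0636,0,0,0.149],
    [-0.1013,0.061,-0.0636,0,0,0.149],
    [-0.1042,0.081,-0.0636,0,0,0.149],
    [-0.1042,0.081,-0.0636,0,0,0.149],
  ],
)

```text
time: 18.1
tool_pos: [478.9, 74.1, 365.6]
tcp_rot: [-90.0, 0.7, 6.5]
ft_force: [0.0, 0.0, 0.2]
finger_gap: 57.6
```

```bash
python3 - <<'E'
from plan import *
def K(q,dz=5): return S([-98,140*np.sin(q),110+140*np.cos(q)+dz])
o=(0,6.5)
plan([(4,K(-.49),o)]+[(1,K(q),o) for q in (-.42,-.32,-.2,-.08,.04,.16,.27,.36,.43,.47,.49)])
E
```

```text
t 18.1 tcp [478.9  74.1 365.6] rot [-90.    0.7   6.5] gap 57.6 F [0.  0.  0.2]
wp tcp [481.1  72.9 372.5] per row mm 2 deg 0.2 
wp tcp [480.1  81.7 376.8] per row mm 10 deg 0.0 
wp tcp [478.6  94.6 381.9] per row mm 14 deg 0.0 
wp tcp [476.8 110.8 386.2] per row mm 17 deg 0.0 
wp tcp [474.9 127.3 388.6] per row mm 17 deg 0.0 
wp tcp [473.  144.  388.9] per row mm 17 deg 0.0 
wp tcp [471.1 160.6 387.2] per row mm 17 deg 0.0 
wp tcp [469.4 175.5 383.9] per row mm 15 deg 0.0 
wp tcp [468.  187.4 380. ] per row mm 13 deg 0.0 
wp tcp [467.  196.4 376.3] per row mm 10 deg 0.0 
wp tcp [466.5 201.4 373.8] per row mm 6 deg 0.0 
wp tcp [466.2 203.9 372.5] per row mm 3 deg 0.0 
[[0.0005,-0.0017,-0.0004,0,-0,-0.0028],[0.001,-0.0035,-0.0007,0.0001,-0.0001,-0.0057],[0.0014,-0.0052,-0.0011,0.0001,-0.0001,-0.0085],[0.0019,-0.0069,-0.0014,0.0001,-0.0001,-0.0114],[0.0019,-0.0113,0.0074,0.0001,-0.0001,-0.0114],[0.0018,-0.0163,0.0204,0.0001,-0.0001,-0.0114],[0.0018,-0.0206,0.0367,0.0001,-0.0001,-0.0114],[0.0017,-0.023,0.0533,0.0001,-0.0001,-0.0114],[0.0017,-0.0233,0.0701,0.0001,-0.0001,-0.0114],[0.0017,-0.0216,0.0868,0.0001,-0.0001,-0.0114],[0.0018,-0.0184,0.1018,0.0001,-0.0001,-0.0114],[0.0018,-0.0145,0.1138,0.0001,-0.0001,-0.0114],[0.0019,-0.0107,0.1228,0.0001,-0.0001,-0.0114],[0.0019,-0.0083,0.1279,0.0001,-0.0001,-0.0114],[0.0019,-0.007,0.1304,0.0001,-0.0001,-0.0114],[0.0019,-0.007,0.1304,0.0001,-0.0001,-0.0114],[0.0019,-0.007,0.1304,0.0001,-0.0001,-0.0114],[0.0019,-0.007,0.1304,0.0001,-0.0001,-0.0114],[0.0019,-0.007,0.1304,0.0001,-0.0001,-0.0114],[0.0019,-0.007,0.1304,0.0001,-0.0001,-0.0114]]
```

Call:
arm_command(
  increments=[
    [0.002,-0.007,-0.0014,0,0,-0.011],
    [0.002,-0.007,-0.0014,0,0,-0.011],
    [0.002,-0.007,-0.0014,0,0,-0.011],
    [0.002,-0.007,-0.0014,0,0,-0.011],
    [0.002,-0.0113,0.0074,0,0,-0.011],
    [0.002,-0.0163,0.0204,0,0,-0.011],
    [0.002,-0.0206,0.0367,0,0,-0.011],
    [0.002,-0.023,0.0533,0,0,-0.011],
    [0.002,-0.0233,0.07,0,0,-0.011],
    [0.002,-0.0216,0.087,0,0,-0.011],
  ],
  jaw=1,
  force=25,
)

```text
time: 19.35
tool_pos: [472.4, 160.2, 390.9]
tcp_rot: [-90.2, -0.3, 6.4]
ft_force: [1.8, -5.3, -3.5]
finger_gap: 26.1
```

Call:
arm_command(
  increments=[
    [0,0.0032,0.015,0,0,0],
    [0,0.007,0.027,0,0,0],
    [0,0.011,0.036,0,0,0],
    [0,0.0135,0.041,0,0,0],
    [0,0.0146,0.0434,0,0,0],
    [0,0.0146,0.0434,0,0,0],
    [0,0.0146,0.0434,0,0,0],
    [0,0.0146,0.0434,0,0,0],
    [0,0.0146,0.0434,0,0,0],
    [0,0.0146,0.0434,0,0,0],
  ],
)

```text
time: 20.6
tool_pos: [467.1, 203.9, 374.3]
tcp_rot: [-90.0, -0.2, 6.5]
ft_force: [5.7, -1.1, 0.5]
finger_gap: 26.0
```

```bash
python3 - <<'E'
from plan import *
a=r.snapshot("side")[150:310,160:330,::-1];b=r.snapshot("top")[180:340,190:350,::-1]
cv2.imwrite("pics/st8.png",cv2.resize(np.hstack([a,b]),None,fx=2.4,fy=2.4))
p=r.sense()["tool_pos"]
g=p+np.array([0,0,-54.])
plan([(3,g,(0,6.5)),(4,g+[0,0,65],(0,6.5)),(3,g+[5,-80,95],(-8,-1))])
E
```

```text
t 20.7 tcp [467.1 203.8 374.3] rot [-90.   -0.2   6.5] gap 26.0 F [ 5.3 -0.5  1.1]
wp tcp [467.1 203.8 374.3] per row mm 0 deg 0.1 
wp tcp [467.1 203.8 439.3] per row mm 16 deg 0.0 
wp tcp [464.6 124.  468.7] per row mm 28 deg 3.7 
[[0,0,0,-0.0001,-0.0002,0.001],[0,0,0,-0.0003,-0.0003,0.0021],[0,0,0,-0.0004,-0.0005,0.0031],[0.0001,-0.0162,0,-0.0004,-0.0005,0.0031],[0.0001,-0.0325,0,-0.0004,-0.0005,0.0031],[0.0002,-0.0487,0,-0.0004,-0.0005,0.0031],[0.0002,-0.065,0,-0.0004,-0.0005,0.0031],[-0.0036,-0.0748,-0.0263,-0.0035,0.043,-0.0434],[-0.0074,-0.0847,-0.0527,-0.0066,0.0866,-0.0899],[-0.0112,-0.0945,-0.079,-0.0097,0.1301,-0.1364]]
```

View pics/st8.png

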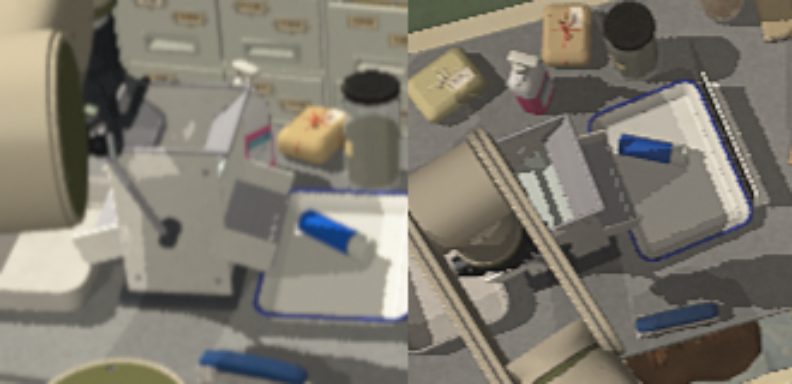

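The lever now leans left, towards the steel box, and blue still rests in the tray. Release and go for the orange tube.

Call:
arm_command(
  increments=[
    [0,0,0,0,0,0],
    [0,0,0,0,0,0],
    [0,0,0,0,0,0.003],
    [0,-0.016,0,0,0,0.003],
    [0,-0.032,0,0,0,0.003],
    [0,-0.049,0,0,0,0.003],
    [0,-0.065,0,0,0,0.003],
    [-0.0036,-0.075,-0.026,-0.0035,0.043,-0.043],
    [-0.0074,-0.085,-0.053,-0.0066,0.0866,-0.09],
    [-0.011,-0.0945,-0.079,-0.01,0.13,-0.136],
  ],
  jaw=-0.4,
)

```text
time: 21.95
tool_pos: [464.6, 123.2, 470.3]
tcp_rot: [-90.1, -8.1, -1.0]
ft_force: [0.1, -0.7, 0.9]
finger_gap: 59.9
```

```bash
python3 - <<'E'
from plan import *
plan([(10,Rk([-95,-45,240]),(-38,-26.5))])
E
```

```text
t 21.95 tcp [464.6 123.2 470.3] rot [-90.1  -8.1  -1. ] gap 59.9 F [ 0.1 -0.7  0.9]
wp tcp [ 430.1 -333.   362.6] per row mm 47 deg 3.9 
[[-0.0041,0.0103,-0.0457,-0.0175,0.0414,-0.0513],[-0.0082,0.0207,-0.0913,-0.035,0.0827,-0.1026],[-0.0123,0.031,-0.137,-0.0525,0.1241,-0.1539],[-0.0164,0.0414,-0.1827,-0.0699,0.1654,-0.2052],[-0.0205,0.0517,-0.2283,-0.0874,0.2068,-0.2565],[-0.0246,0.0621,-0.274,-0.1049,0.2482,-0.3078],[-0.0287,0.0724,-0.3197,-0.1224,0.2895,-0.3591],[-0.0328,0.0828,-0.3653,-0.1399,0.3309,-0.4104],[-0.0369,0.0931,-0.411,-0.1574,0.3723,-0.4617],[-0.041,0.1035,-0.4567,-0.1748,0.4136,-0.5131]]
```

Call:
arm_command(
  increments=[
    [-0.004,0.01,-0.046,-0.0175,0.041,-0.051],
    [-0.008,0.021,-0.091,-0.035,0.083,-0.103],
    [-0.012,0.031,-0.137,-0.0525,0.124,-0.154],
    [-0.016,0.041,-0.183,-0.07,0.165,-0.205],
    [-0.0205,0.052,-0.228,-0.087,0.207,-0.256],
    [-0.0246,0.062,-0.274,-0.105,0.248,-0.308],
    [-0.0287,0.072,-0.32,-0.122,0.29,-0.359],
    [-0.033,0.083,-0.365,-0.14,0.331,-0.41],
    [-0.037,0.093,-0.411,-0.157,0.372,-0.462],
    [-0.041,0.1035,-0.457,-0.175,0.414,-0.513],
  ],
)

```text
time: 23.2
tool_pos: [430.1, -334.4, 362.3]
tcp_rot: [-90.1, -38.1, -26.5]
ft_force: [1.1, 0.4, 0.1]
finger_gap: 60.0
```

```bash
python3 - <<'E'
from plan import *
a=r.snapshot("side")[150:310,160:480,::-1];b=r.snapshot("top")[180:340,190:440,::-1]
cv2.imwrite("pics/st9.png",cv2.resize(np.hstack([a,b]),None,fx=1.4,fy=1.4))
plan([(4,Rk([-86,-55,210]),(-38,-26.5))])
E
```

```text
t 23.3 tcp [ 428.8 -335.6  359.5] rot [-90.  -37.8 -26.7] gap 59.9 F [ 0.3 -0.  -0.7]
wp tcp [ 433.7 -346.   332.6] per row mm 7 deg 0.1 
[[-0.0023,0.0067,-0.0018,0.0008,-0.0007,-0.0009],[-0.0047,0.0135,-0.0035,0.0016,-0.0015,-0.0018],[-0.007,0.0202,-0.0053,0.0023,-0.0022,-0.0027],[-0.0093,0.0269,-0.0071,0.0031,-0.0029,-0.0036],[-0.0093,0.0269,-0.0071,0.0031,-0.0029,-0.0036],[-0.0093,0.0269,-0.0071,0.0031,-0.0029,-0.0036],[-0.0093,0.0269,-0.0071,0.0031,-0.0029,-0.0036],[-0.0093,0.0269,-0.0071,0.0031,-0.0029,-0.0036],[-0.0093,0.0269,-0.0071,0.0031,-0.0029,-0.0036],[-0.0093,0.0269,-0.0071,0.0031,-0.0029,-0.0036]]
```

View pics/st9.png

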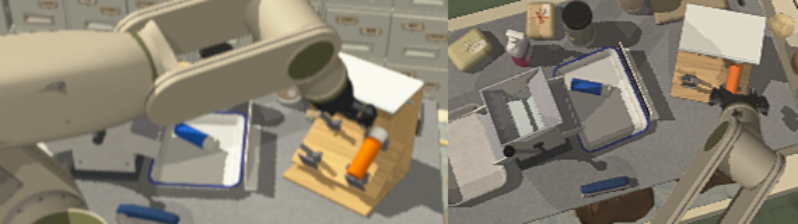

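The top view shows the knob staying left at (510,150) in the crop. The gripper is in front of orange.

Call:
arm_command(
  increments=[
    [-0.002,0.007,-0.002,0,0,-0.001],
    [-0.005,0.0135,-0.0035,0.001,-0.001,-0.002],
    [-0.007,0.02,-0.005,0.002,-0.002,-0.003],
    [-0.009,0.027,-0.007,0.003,-0.003,-0.0035],
    [-0.009,0.027,-0.007,0.003,-0.003,-0.0035],
    [-0.009,0.027,-0.007,0.003,-0.003,-0.0035],
    [-0.009,0.027,-0.007,0.003,-0.003,-0.0035],
    [-0.009,0.027,-0.007,0.003,-0.003,-0.0035],
    [-0.009,0.027,-0.007,0.003,-0.003,-0.0035],
    [-0.009,0.027,-0.007,0.003,-0.003,-0.0035],
  ],
)

```text
time: 24.55
tool_pos: [435.8, -343.2, 334.5]
tcp_rot: [-90.1, -38.1, -26.2]
ft_force: [-0.3, -0.4, -0.3]
finger_gap: 59.7
```

```bash
python3 - <<'E'
from plan import *
plan([(7,Rk([0,-55,100]),(-38,-26.5))])
E
```

```text
t 24.55 tcp [ 435.8 -343.2  334.5] rot [-90.1 -38.1 -26.2] gap 59.7 F [-0.3 -0.4 -0.3]
wp tcp [ 510.7 -384.4  222.6] per row mm 20 deg 0.0 
[[-0.0003,0.0201,-0.0005,-0.0004,0.0006,0.0002],[-0.0005,0.0402,-0.0011,-0.0007,0.0013,0.0004],[-0.0008,0.0603,-0.0016,-0.0011,0.0019,0.0006],[-0.001,0.0804,-0.0022,-0.0015,0.0025,0.0008],[-0.0013,0.1005,-0.0027,-0.0018,0.0031,0.001],[-0.0016,0.1206,-0.0033,-0.0022,0.0038,0.0013],[-0.0018,0.1408,-0.0038,-0.0026,0.0044,0.0015],[-0.0018,0.1408,-0.0038,-0.0026,0.0044,0.0015],[-0.0018,0.1408,-0.0038,-0.0026,0.0044,0.0015],[-0.0018,0.1408,-0.0038,-0.0026,0.0044,0.0015]]
```

Call:
arm_command(
  increments=[
    [0,0.02,-0.004,-0.0026,0.0044,0],
    [-0.0005,0.04,-0.004,-0.0026,0.0044,0],
    [-0.001,0.06,-0.004,-0.0026,0.0044,0],
    [-0.001,0.08,-0.004,-0.0026,0.0044,0],
    [-0.0015,0.1,-0.004,-0.0026,0.0044,0],
    [-0.002,0.12,-0.004,-0.0026,0.0044,0.0015],
    [-0.002,0.133,-0.004,-0.0026,0.0044,0.0015],
    [-0.002,0.1405,-0.004,-0.0026,0.0044,0.0015],
    [-0.002,0.1405,-0.004,-0.0026,0.0044,0.0015],
    [-0.002,0.1405,-0.004,-0.0026,0.0044,0.0015],
  ],
)

```text
time: 25.8
tool_pos: [510.4, -384.5, 223.3]
tcp_rot: [-90.0, -38.0, -26.5]
ft_force: [-0.3, 0.2, -0.1]
finger_gap: 59.7
```

```bash
python3 - <<'E'
from plan import *
a=r.snapshot("side")[160:320,330:500,::-1];b=r.snapshot("top")[160:320,310:440,::-1]
cv2.imwrite("pics/st10.png",cv2.resize(np.hstack([a,b]),None,fx=2.6,fy=2.6))
s=r.sense();print(s["tool_pos"],s["tcp_rot"],s["ft_force"])
E
```

```text
[ 510.42147898 -384.57721786  223.43925848] [-90.02649581 -38.05574673 -26.49001841] [-0.29910848  0.19513215  0.29126688]
```

View pics/st10.png

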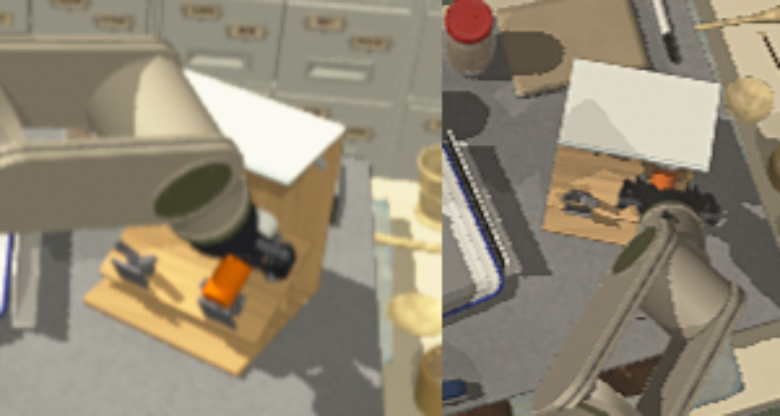

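Orange is straddled, with no contact force. Grip and lift.

Call:
arm_command(
  increments=[
    [0,0,0,0,0,0],
    [0,0,0,0,0,0],
    [0,0,0,0,0,0],
    [0,0,0,0,0,0],
    [0,0,0,0,0,0],
    [0.001,-0.008,0,0,0,0],
    [0.002,-0.016,0,0,0,0],
    [0.0035,-0.025,0,0,0,0],
    [0.005,-0.034,0,0,0,0],
    [0.006,-0.042,0,0,0,0],
  ],
  jaw=1,
  force=45,
)

```text
time: 27.15
tool_pos: [491.1, -375.1, 260.1]
tcp_rot: [-90.0, -38.0, -26.5]
ft_force: [-0.8, -0.2, -0.8]
finger_gap: 32.7
```

```bash
python3 - <<'E'
from plan import *
a=r.snapshot("side")[160:320,330:500,::-1]
cv2.imwrite("pics/st11.png",cv2.resize(a,None,fx=2.6,fy=2.6))
plan([(6,Rk([-120,-55,140]),(-38,-26.5)),(4,Rk([-120,-45,230]),(-38,-26.5))])
E
```

```text
t 27.2 tcp [ 491.2 -375.2  261.2] rot [-90.  -38.1 -26.5] gap 32.7 F [0.6 0.4 0.4]
wp tcp [ 403.3 -330.8  262.6] per row mm 16 deg 0.0 
wp tcp [ 407.8 -321.9  352.6] per row mm 23 deg 0.0 
[[-0.0128,-0.0103,0.0001,0.0001,-0,0.0002],[-0.0256,-0.0206,0.0002,0.0002,-0,0.0005],[-0.0383,-0.0309,0.0002,0.0003,-0,0.0007],[-0.0511,-0.0412,0.0003,0.0004,-0,0.001],[-0.0639,-0.0515,0.0004,0.0006,-0,0.0012],[-0.0767,-0.0618,0.0005,0.0007,-0,0.0014],[-0.0628,-0.0795,0.003,0.0007,-0,0.0014],[-0.0489,-0.0972,0.0054,0.0007,-0,0.0014],[-0.035,-0.1149,0.0079,0.0007,-0,0.0014],[-0.0212,-0.1326,0.0104,0.0007,-0,0.0014]]
```

View pics/st11.png

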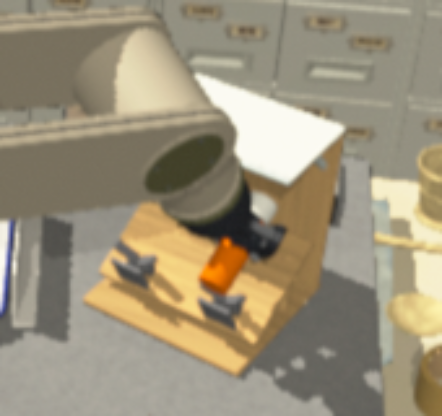

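Orange has been lifted clear of the saddles.

Call:
arm_command(
  increments=[
    [-0.013,-0.01,0,0,0,0],
    [-0.026,-0.021,0,0,0,0],
    [-0.038,-0.031,0,0,0,0],
    [-0.051,-0.041,0,0,0,0],
    [-0.064,-0.0515,0,0,0,0],
    [-0.077,-0.062,0,0,0,0],
    [-0.063,-0.08,0.003,0,0,0],
    [-0.049,-0.097,0.005,0,0,0],
    [-0.035,-0.115,0.008,0,0,0],
    [-0.021,-0.133,0.01,0,0,0],
  ],
)

```text
time: 28.45
tool_pos: [407.7, -322.0, 352.1]
tcp_rot: [-90.0, -38.0, -26.5]
ft_force: [0.2, -0.1, -1.1]
finger_gap: 32.8
```

```bash
python3 - <<'E'
from plan import *
plan([(5,[470,-180,375],(-24,-12)),(5,[510,-10,410],(-10,4))])
E
```

```text
t 28.45 tcp [ 407.7 -322.   352.1] rot [-90.  -38.  -26.5] gap 32.8 F [ 0.2 -0.1 -1.1]
wp tcp [ 448.5 -175.4  424.3] per row mm 34 deg 4.0 
wp tcp [500.6 -10.7 463.2] per row mm 35 deg 4.2 
[[0.0043,-0.0149,0.0299,0.0262,-0.0435,0.0486],[0.0087,-0.0299,0.0597,0.0523,-0.087,0.0972],[0.013,-0.0448,0.0896,0.0785,-0.1306,0.1458],[0.0174,-0.0598,0.1195,0.1047,-0.1741,0.1945],[0.0217,-0.0747,0.1493,0.1308,-0.2176,0.2431],[0.0223,-0.0842,0.1835,0.1485,-0.2723,0.2899],[0.0228,-0.0936,0.2176,0.1662,-0.3269,0.3367],[0.0234,-0.103,0.2518,0.1838,-0.3817,0.3835],[0.0239,-0.1125,0.2859,0.2013,-0.4364,0.4303],[0.0244,-0.1219,0.32,0.2188,-0.4912,0.477]]
```

Call:
arm_command(
  increments=[
    [0.004,-0.015,0.03,0.026,-0.0435,0.0486],
    [0.009,-0.03,0.06,0.052,-0.087,0.097],
    [0.013,-0.045,0.09,0.0785,-0.13,0.146],
    [0.017,-0.06,0.12,0.105,-0.174,0.1945],
    [0.022,-0.075,0.149,0.131,-0.218,0.243],
    [0.022,-0.084,0.1835,0.1485,-0.272,0.29],
    [0.023,-0.094,0.218,0.166,-0.327,0.337],
    [0.023,-0.103,0.252,0.184,-0.382,0.3835],
    [0.024,-0.1125,0.286,0.201,-0.436,0.43],
    [0.024,-0.122,0.32,0.219,-0.491,0.477],
  ],
)

```text
time: 29.7
tool_pos: [500.6, -9.5, 462.7]
tcp_rot: [-90.0, -10.0, 4.1]
ft_force: [1.0, -0.3, -0.3]
finger_gap: 32.8
```

```bash
python3 - <<'E'
from plan import *
plan([(5,S([0,0,310]),(-8,6.5)),(3,S([0,0,275]),(-8,6.5))])
E
```

```text
t 29.7 tcp [500.6  -9.5 462.7] rot [-90.  -10.    4.1] gap 32.8 F [ 1.  -0.3 -0.3]
wp tcp [563.5 148.6 443.5] per row mm 34 deg 0.6 
wp tcp [563.5 148.6 408.5] per row mm 12 deg 0.0 
[[0.0139,0.0064,0.0307,0.0012,-0.0083,0.0068],[0.0279,0.0127,0.0613,0.0024,-0.0166,0.0136],[0.0418,0.0191,0.092,0.0037,-0.0248,0.0205],[0.0557,0.0255,0.1226,0.0049,-0.0331,0.0273],[0.0696,0.0318,0.1533,0.0061,-0.0414,0.0341],[0.0676,0.0433,0.1533,0.0061,-0.0414,0.0341],[0.0656,0.0548,0.1533,0.0061,-0.0414,0.0341],[0.0636,0.0663,0.1533,0.0061,-0.0414,0.0341],[0.0636,0.0663,0.1533,0.0061,-0.0414,0.0341],[0.0636,0.0663,0.1533,0.0061,-0.0414,0.0341]]
```

Call:
arm_command(
  increments=[
    [0.014,0.006,0.031,0.001,-0.008,0.007],
    [0.028,0.013,0.061,0.002,-0.017,0.014],
    [0.042,0.019,0.092,0.004,-0.025,0.02],
    [0.056,0.0255,0.123,0.005,-0.033,0.027],
    [0.07,0.032,0.153,0.006,-0.041,0.034],
    [0.068,0.043,0.153,0.006,-0.041,0.034],
    [0.066,0.055,0.153,0.006,-0.041,0.034],
    [0.064,0.066,0.153,0.006,-0.041,0.034],
    [0.064,0.066,0.153,0.006,-0.041,0.034],
    [0.064,0.066,0.153,0.006,-0.041,0.034],
  ],
)

```text
time: 30.95
tool_pos: [564.0, 146.7, 408.9]
tcp_rot: [-90.0, -8.1, 6.3]
ft_force: [-0.2, -0.1, -0.1]
finger_gap: 32.7
```

```bash
python3 - <<'E'
from plan import *
a=r.snapshot("side")[120:280,150:310,::-1];b=r.snapshot("top")[190:350,170:330,::-1]
cv2.imwrite("pics/st12.png",cv2.resize(np.hstack([a,b]),None,fx=2.5,fy=2.5))
plan([(4,S([0,0,229]),(-8,6.5))])
E
```

```text
t 31.05 tcp [564.1 147.  409.3] rot [-90.   -8.1   6.4] gap 32.8 F [ 0.5  0.5 -0.7]
wp tcp [563.5 148.6 362.5] per row mm 12 deg 0.0 
[[-0.0018,0.0116,0.0004,0.0001,-0.0006,0.0006],[-0.0035,0.0231,0.0009,0.0002,-0.0013,0.0011],[-0.0053,0.0347,0.0013,0.0002,-0.0019,0.0017],[-0.007,0.0463,0.0018,0.0003,-0.0026,0.0023],[-0.007,0.0463,0.0018,0.0003,-0.0026,0.0023],[-0.007,0.0463,0.0018,0.0003,-0.0026,0.0023],[-0.007,0.0463,0.0018,0.0003,-0.0026,0.0023],[-0.007,0.0463,0.0018,0.0003,-0.0026,0.0023],[-0.007,0.0463,0.0018,0.0003,-0.0026,0.0023],[-0.007,0.0463,0.0018,0.0003,-0.0026,0.0023]]
```

View pics/st12.png

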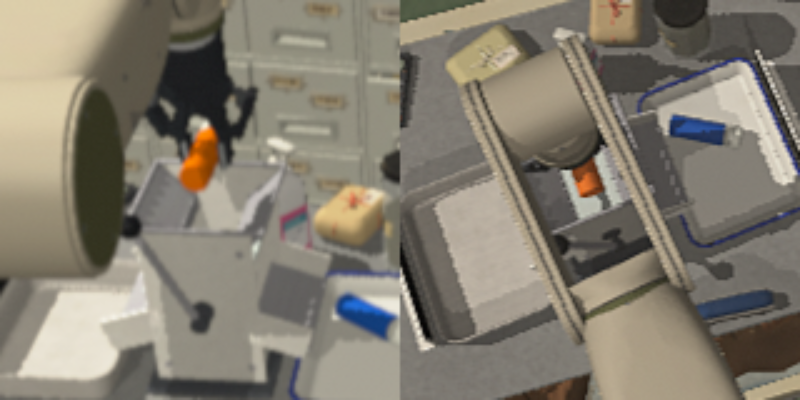

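Orange is over the hopper, placed just as blue was, with the lever at left. Lower and release.

Call:
arm_command(
  increments=[
    [-0.002,0.0115,0,0,0,0],
    [-0.0035,0.023,0.001,0,-0.001,0.001],
    [-0.005,0.034,0.001,0,-0.002,0.002],
    [-0.0065,0.042,0.001,0,-0.002,0.002],
    [-0.007,0.046,0.001,0,-0.002,0.002],
    [-0.007,0.046,0.001,0,-0.002,0.002],
    [-0.007,0.046,0.001,0,-0.002,0.002],
    [-0.007,0.046,0.001,0,-0.002,0.002],
    [-0.007,0.046,0.001,0,-0.002,0.002],
    [-0.007,0.046,0.001,0,-0.002,0.002],
  ],
)

```text
time: 32.3
tool_pos: [563.4, 148.2, 362.0]
tcp_rot: [-90.0, -7.9, 6.5]
ft_force: [-0.0, -0.4, -1.9]
finger_gap: 32.6
```

Call:
arm_command(
  increments=[
    [0,0,0,0,0,0],
    [0,0,0,0,0,0],
    [0,0,0,0,0,0],
    [0,0,0,0,0,0],
    [0,0,0,0,0,0],
    [0,0,0,0,0,0],
    [0.003,-0.02,0,0,0,0],
    [0.006,-0.045,0,0,0,0],
    [0.01,-0.07,0,0,0,0],
    [0.014,-0.1,0,0,0,0],
  ],
  jaw=-0.35,
)

```text
time: 33.55
tool_pos: [563.3, 148.1, 465.1]
tcp_rot: [-90.0, -8.0, 6.5]
ft_force: [-0.2, 1.4, 0.8]
finger_gap: 57.5
```

Call:
arm_command(
  increments=[
    [0,-0.01,-0.02,0,0,0],
    [0,-0.02,-0.05,0,0,0],
    [0,-0.02,-0.08,0,0,0],
    [0,-0.02,-0.11,0,0,0],
    [0,-0.02,-0.14,0,0,0],
    [0,-0.02,-0.17,0,0,0],
    [0,-0.02,-0.19,0,0,0],
    [0,-0.02,-0.2,0,0,0],
    [0,-0.02,-0.2,0,0,0],
    [0,-0.02,-0.2,0,0,0],
  ],
)

```text
time: 34.8
tool_pos: [583.3, -50.1, 482.8]
tcp_rot: [-90.0, -7.9, 6.5]
ft_force: [0.9, -0.9, -0.0]
finger_gap: 57.7
```

```bash
python3 - <<'E'
from plan import *
a=r.snapshot("side")[140:310,120:350,::-1];b=r.snapshot("top")[170:340,150:360,::-1]
cv2.imwrite("pics/st13.png",cv2.resize(np.hstack([a,b]),None,fx=1.8,fy=1.8))
for c in("side","top"):
  for t in("blue_tube_center","orange_tube_center"):
    for x in r.spot_point(c,t)[:1]:
      P=atz(c,x["position"],80+20);d=P[:2]-[SX,SY];q=np.radians(-SYAW);print(c,t,x,P.round(0),"sorter frame",(np.cos(q)*d[0]-np.sin(q)*d[1]).round(),(np.sin(q)*d[0]+np.cos(q)*d[1]).round())
print(r.sense()["time"])
E
```

```text
side blue_tube_center {'position': [298.8, 247.4], 'conf': 0.93} [629. -24. 100.] sorter frame 37.0 -179.0
side orange_tube_center {'position': [177.2, 247.0], 'conf': 0.72} [561. 349. 100.] sorter frame 13.0 199.0
top blue_tube_center {'position': [290.7, 243.2], 'conf': 0.49} [627. -22. 100.] sorter frame 36.0 -176.0
top orange_tube_center {'position': [194.1, 282.1], 'conf': 0.68} [581. 364. 100.] sorter frame 34.0 212.0
35.1
```

View pics/st13.png

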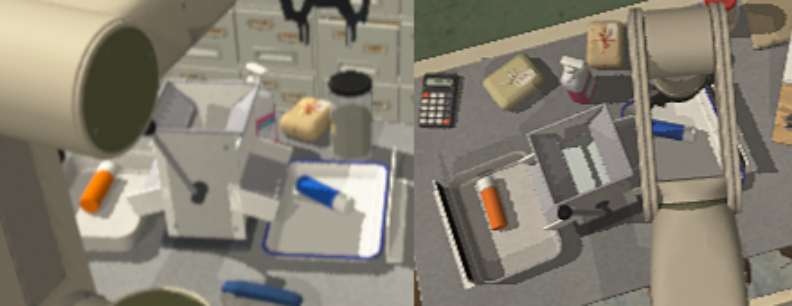

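Orange lies flat inside the steel box (top ≈ (194,282)) and blue inside the enamel tray. The arm is clear and touching nothing. A final rest check, then hand in.

```bash
python3 - <<'E'
from plan import *
a=r.snapshot("side");ps=[]
for _ in range(4): b=r.snapshot("side")
d=cv2.absdiff(a,b)[200:310,130:345].max();print("max diff",d)
r.snapshot("top")
for t in("blue_tube_center","orange_tube_center"): print(t,r.spot_point("top",t)[:1])
s=r.sense();print(s["time"],s["ft_force"],np.abs(s["qd"]).max())
r.hand_in()
E
```

```text
max diff 88
blue_tube_center [{'position': [292.6, 242.3], 'conf': 0.67}]
orange_tube_center [{'position': [196.8, 280.4], 'conf': 0.75}]
35.5 [ 0.71415065 -0.78750733 -0.43878597] 0.07385647187312436
the job is handed in; nothing more can be done
```

I sent both tubes through the sorter and handed the job in at about 35.5 s of the 72 s allowed; no verdict was reported.

**What I did:**
- **Blue tube:** I pinched the lever knob and swung it fully to the enamel tray side (-y). Then I took the blue tube from the rack at a 38° slant and let it go level in the hopper. It rolled into the enamel tray.
- **Orange tube:** I swung the lever to the steel box side (+y) and sent the orange tube through the same way.

**Last checks:**
- **Tube positions:** Both cameras showed blue lying in the white tray, about 178 mm to -y of the sorter. Orange was in the steel box, about 200–210 mm to +y.
- **Lever and arm:** The lever was still over to the box. The arm was clear of everything and still, with under 1 N on each axis at the wrist.
- **Bystanders:** None looked displaced in the pictures, but I did not measure them.

**What disagreed or stayed open:**
- **Tubes at rest:** Two pictures taken about 0.2 s apart differed by up to 88 grey levels somewhere in the tray area. I did not find out whether that was image noise or a small movement. The network's tube positions also moved by 2–3 pixels over 0.5 s, which I put down to its own scatter.
- **Orange position:** The two cameras' estimates for the orange tube differed by about 20 mm, though both put it inside the box.

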